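# Put the loaf tins away by length and close the keeper bar

## Task

Two loaf tins are still out; put each in the empty row made for its length, first the shorter, then the longer, next to the middle one that is already away and stays there. Push each in from its end, gently, until it is wholly inside the row and you feel the sprung bumper at the far end clearly give a few millimetres, without ramming it; then lower the keeper bar all the way down across the mouths of the rows, and leave everything else on the bench where it is.

Things in the scene. Friction and masses are not known exactly. Their poses are not given: they have to be found in the camera images.
- rack: fixed tin rack: three channels (rows) side by side at rack y = -0.058, 0, +0.058 m; which row is where changes. Origin on the bench, middle of the line of mouths; x into the rows, away from the robot; y left. Grey pivot block 50 mm high at y 0.184 to 0.208, 16 mm rest post at y = -0.098, both just before the mouths. Cross rods over each row, underside 45.5 mm up, the first 42 mm inside the mouth.
- keeper (a joint): keeper bar: 10 mm steel rod, 268 mm long, red sleeve 15 mm thick 185 to 245 mm from the pivot; stiff friction hinge. 0 = down, level across the mouths, 18 mm before them, centre line 24 mm up; 1.57 = straight up; limit 1.85. Swings in the upright plane along rack y. Starts raised, 1.52 to 1.68, stays where left, yields to 0.5 to 3 N at the sleeve.
- keeper_pivot (a point): hinge point of the keeper bar, 24 mm above the bench, at rack x = -0.018, y = +0.18 m; the lowered bar runs from here along rack -y
- keeper_grip (a point): middle of the red sleeve on the keeper bar, on its centre line, 215 mm from the pivot
- tin_short: the shortest of three look-alike dark steel loaf tins (open on top): 90 mm long, 40 mm wide, 36 mm high, walls 3 mm, 140 g +-30 %; origin at the centre of its underside, x along its length (either end may lead into the row), z up. It starts out on the bench.
- row_short: row for the shortest tin: fixed aluminium channel 155 mm long, 47 mm wide inside, walls 5 mm thick, 52 mm high; no floor, tins slide on the bench. Origin on the bench, mid-mouth; x into the row. Orange sprung bumper at the far end gives 2 N per mm, up to 12 mm; its setting is unknown: when the 90 mm tin just touches it, the tin's near end is 3 to 15 mm inside the mouth.
- tin_mid: the middle of three look-alike dark steel loaf tins (open on top): 115 mm long, 40 mm wide, 36 mm high, walls 3 mm, 170 g +-30 %; origin at the centre of its underside, x along its length (either end may lead into the row), z up. It starts in its row already.
- row_mid: row for the middle tin: fixed aluminium channel 180 mm long, 47 mm wide inside, walls 5 mm thick, 52 mm high; no floor, tins slide on the bench. Origin on the bench, mid-mouth; x into the row. Orange sprung bumper at the far end gives 2 N per mm, up to 12 mm; its setting is unknown: when the 115 mm tin just touches it, the tin's near end is 3 to 15 mm inside the mouth.
- tin_long: the longest of three look-alike dark steel loaf tins (open on top): 140 mm long, 40 mm wide, 36 mm high, walls 3 mm, 200 g +-30 %; origin at the centre of its underside, x along its length (either end may lead into the row), z up. It starts out on the bench.
- row_long: row for the longest tin: fixed aluminium channel 205 mm long, 47 mm wide inside, walls 5 mm thick, 52 mm high; no floor, tins slide on the bench. Origin on the bench, mid-mouth; x into the row. Orange sprung bumper at the far end gives 2 N per mm, up to 12 mm; its setting is unknown: when the 140 mm tin just touches it, the tin's near end is 3 to 15 mm inside the mouth.
- bottle: clear bottle with black cap, 68 mm across, 200 mm tall; a bystander, leave it where it is; origin at its underside
- jar: amber jar with white lid, 70 mm across, 100 mm tall; a bystander, leave it where it is; origin at its underside
- can: can with paper label, 74 mm across, 110 mm tall; a bystander, leave it where it is; origin at its underside
- bowl: steel bowl, 130 mm across, 60 mm tall; a bystander, leave it where it is; origin at its underside
- cup: green plastic cup, 76 mm across, 80 mm tall; a bystander, leave it where it is; origin at its underside
- brush: pastry brush lying on the bench; a bystander, leave it where it is
- spatula: spatula lying on the bench; a bystander, leave it where it is

How it is judged:
On the way, in this order (a step that is already met when the one before it is completed fails the run):
1. the shorter tin is wholly inside the row of its own length and bears on its bumper (4 N or more) (x of tin_short in the frame of row_short between 0.046 and 0.073 m and y of tin_short in the frame of row_short between -0.008 and 0.008 m and angle between tin_short's own z axis and vertical below 0.1 rad and contact force between tin_short and row_short above 4 N), for 0.1 s.
2. the longer tin is wholly inside the row of its own length and bears on its bumper (4 N or more) (x of tin_long in the frame of row_long between 0.071 and 0.098 m and y of tin_long in the frame of row_long between -0.008 and 0.008 m and angle between tin_long's own z axis and vertical below 0.1 rad and contact force between tin_long and row_long above 4 N), for 0.1 s.
3. the keeper bar is lowered across the mouths of the rows (value of joint keeper below 0.08 rad), for 0.2 s.
At the end, for the whole second after the job is handed in: Each tin stands upright and at rest in the row of its own length, its near end 1 to 28 mm inside the mouth and its middle within 8 mm of the row's centre line, and the keeper bar is down (below 0.08 rad) (x of tin_short in the frame of row_short between 0.046 and 0.073 m and y of tin_short in the frame of row_short between -0.008 and 0.008 m and angle between each of tin_short, tin_mid, tin_long's own z axis and vertical below 0.1 rad and linear speed of each of tin_short, tin_mid, tin_long below 0.02 m/s and x of tin_mid in the frame of row_mid between 0.0585 and 0.0855 m and y of tin_mid in the frame of row_mid between -0.008 and 0.008 m and x of tin_long in the frame of row_long between 0.071 and 0.098 m and y of tin_long in the frame of row_long between -0.008 and 0.008 m and value of joint keeper below 0.08 rad); the robot touches nothing.
It fails at once if a tin is pressed against a row with more than 25 N (contact force between any of tin_short, tin_mid, tin_long and row_short above 25 N or contact force between any of tin_short, tin_mid, tin_long and row_mid above 25 N or contact force between any of tin_short, tin_mid, tin_long and row_long above 25 N).
It fails at once if a bystander is moved more than 40 mm (distance of any of bottle, jar, can, bowl, cup, brush, spatula from where it was at the start of the episode above 0.04 m).
It also fails if it takes over 72 s, if anything falls off the work surface, if the arm or the gripper's body presses on something with over 40 N, if the wrist force passes 120 N, or if a joint passes its speed limit or range.

## Robot

A 6-joint arm with a two-finger parallel gripper is mounted at the origin on the work surface. World frame = base frame: x ahead of the robot, y to its left, z up, the work surface at z = 0. Lengths are in m, angles in rad, forces in N, time in s.
With the tool pointing down it reaches from about 0.3 to 0.875 m from the base axis. Payload 4.2 kg.
Tool frame: the origin (TCP) lies between the finger pads; the fingertips stand ctrl.tcp_to_tips ahead of it and the grasp point (between the pads) lies 2 mm behind it (ctrl.tcp_to_tips is the distance from the TCP to the fingertips, in m); z points along the fingers, y is the line along which they close (so a half turn about z gives the same grasp; the last joint's range is limited). The gripper opens to 85 mm and grips with 20 to 120 N. Pads are 22 mm wide; open, the fingers measure 114 mm over their backs; the gripper's body (76 mm by 85 mm) begins 54 mm behind the grasp point. The pads swing forward as they close: fully open they stand 13 mm farther back than shut.
Start: joints at [1.257, 0.32, 1.565, -0, 1.257, -0.02], TCP at [0.167, 0.55, 0.248] pointing down, gripper open.
Joint ranges: [-3.11, 3.11], [-0.84, 2.01], [0.21, 2.61], [-1.34, 4.49], [0.05, 2.63], [-2.56, 2.56]. Speed limits (rad/s): [2.57, 2.57, 3.14, 3.14, 3.14, 3.14].

## Interface

Orientations are given as [roll, pitch, yaw] about the fixed x, y, z axes, in that order (R = Rz(yaw) Ry(pitch) Rx(roll)).
In Python, from rig import ctrl, optics, ticket gives the robot as it stands. The module is installed in compiled form; this text tells all that it offers.
- The arm moves only by the shell command python3 -m handwheel 'ROWS' [FORCE]. ROWS is JSON, a list of rows, each an object of numbers: "gripper": the opening, from -1 (shut) to 1 (fully open); "dx", "dy", "dz": the shift along the tool's x, y, z in cm; "spin": the turn about the tool's z in rad. In form: [{"gripper": .., "dx": .., "dy": .., "dz": .., "spin": ..}, ...]. A call has 1 to 12 rows; each row shifts and turns the commanded pose from where the row before left it, along the tool's axes as they then stand; what a row does not reach is not made up. A row lasts 1/10 s, in which the tool goes at most 50 mm and 8.59 degrees, less where a joint would pass 70% of its speed; a pose out of reach is approached as far as the arm can. A call with a gripper value outside its range is refused whole. The fingers move at their own pace and stop on an object; FORCE is the grip in N (left out, the last holds). Time passes only in rows, so rows that do not move let the fingers close. It gives the time, the measured TCP pose, the force, the opening and the grip force at its end, in the units of the state.
- ctrl.sense(): the state, without advancing time (a new reading comes with each control period).
- optics.snapshot(name): name is "scene" or "top" or "wrist"; returns a dict with "image" (400x640x3 uint8, blue, green, red), "vertical_fov" (degrees; the focal length in pixels is half the picture's height over the tangent of half this angle, whatever the lens; pixels are square), "cx", "cy" (the principal point, pixels), "R" (3x3) and "t" (3): a world point X has camera coordinates R X + t. Camera axes: x right, y down, z forward; pixel columns grow to the right and rows downward; lengths in m; the calibration is good to about 2 mm. The wrist camera is an equidistant fisheye: a pixel r from the principal point sees the ray r / f radians off the axis. A picture is of the moment at which its call begins. There is no depth.
- ticket.job_done(): hands the job in; it is judged then, once.
The state is a dict: "time_s": time; "q": joint angles; "qvel": joint speeds; "joint_efforts": joint torques, N m; "eef_pos": TCP position; "eef_rot": TCP orientation; "ft_force": force on the tool from outside, world axes, zero at the start; "torque": the same for the moment, N m; "grip_width": finger opening in m; "grip_force": force on a finger pad.
Only numpy, scipy, OpenCV 4.12 (cv2) and the standard library are available. Lean on these libraries where they do the work, as an engineer would, in place of code of your own. Each camera call takes 0.05 s, during which the arm holds its last target. There are 200 camera calls.

## Working session

There is one attempt and no reset: what is moved stays moved. The work goes in short steps, Python scripts to look and compute and a shell command to move; the robot and the scene stay as the last step left them, time stands still between calls to the robot, and variables do not carry over. Pictures are saved under pics/ and viewed, at most 10 in all, crops included, and the job is handed in when it is done.

```bash
mkdir -p pics
python3 - <<'E'
from rig import ctrl, optics
import cv2,pickle
print(ctrl.sense(), ctrl.tcp_to_tips)
for n in("scene","top"):
    s=optics.snapshot(n); cv2.imwrite(f"pics/{n}0.png",s["image"]); pickle.dump(s,open(f"{n}.pkl","wb"))
    print(n,s["vertical_fov"],s["cx"],s["cy"],s["R"],s["t"])
E
```

```text
{'time_s': 0.0, 'q': array([ 1.25701933e+00,  3.20316572e-01,  1.56566519e+00,  1.14013869e-05,
        1.25739839e+00, -1.99995888e-02]), 'qvel': array([ 0.00048174, -0.00092171, -0.00062599,  0.00112002,  0.00144427,
        0.00043772]), 'joint_efforts': array([ 1.47794224e-03, -4.15530074e+01, -2.34157938e+01,  2.38630382e-04,
        8.38259817e-03, -1.04824070e-05]), 'eef_pos': array([0.16636312, 0.549949  , 0.24747343]), 'eef_rot': array([-3.13980573e+00, -4.65842960e-05,  2.84781168e+00]), 'ft_force': array([-0.04500904,  0.06192716,  0.53164323]), 'torque': array([-0.00942839, -0.03833551,  0.00556667]), 'grip_force': 0.0, 'grip_width': 0.08519797844456818} 0.017
scene 53.978832525489146 321.32661942701117 201.98148474409984 [[-0.2891466   0.95716794 -0.01495895]
 [ 0.77205627  0.22393135 -0.59479734]
 [-0.56597117 -0.18353278 -0.8037365 ]] [ 0.18200946 -0.4171575   1.81263507]
top 50.989035219618465 318.0870728007174 197.88976989967293 [[ 1.95478578e-02 -9.99808453e-01  9.69148130e-04]
 [-9.74954083e-01 -1.92766897e-02 -2.21569279e-01]
 [ 2.21545520e-01  3.38632984e-03 -9.75144151e-01]] [-0.01550218  0.59246841  1.51628841]
```

View pics/scene0.png

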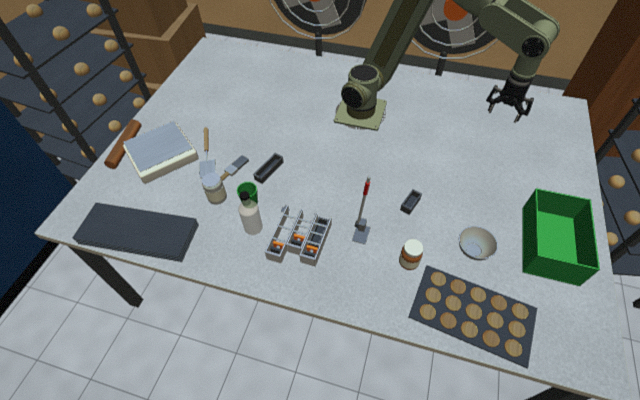

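View pics/top0.png

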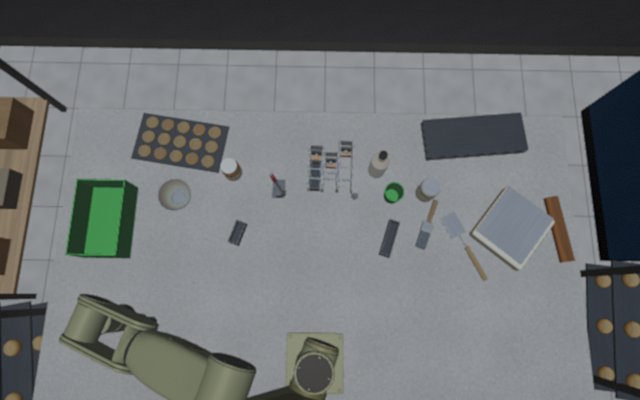

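The scene view shows the robot at the top, the rack at about (300,235), the keeper raised at (365,205), the short tin at (411,201) and the long tin at (268,166). In the top view the rack mouths lie on row 190 (columns 310–355), the short tin is at (237,232) and the long tin at (389,238). I'll enlarge the part around the rack and tins.

Run:
```python
import cv2,numpy as np
a=cv2.imread("pics/top0.png")[135:265,220:410]; a=cv2.resize(a,None,fx=4.2,fy=4.2,interpolation=cv2.INTER_CUBIC)
b=cv2.imread("pics/scene0.png")[145:270,240:430]; b=cv2.resize(b,None,fx=4.2,fy=4.2,interpolation=cv2.INTER_CUBIC)
cv2.imwrite("pics/top_c.png",a);cv2.imwrite("pics/scene_c.png",b)
```

```text
(no output)
```

View pics/top_c.png

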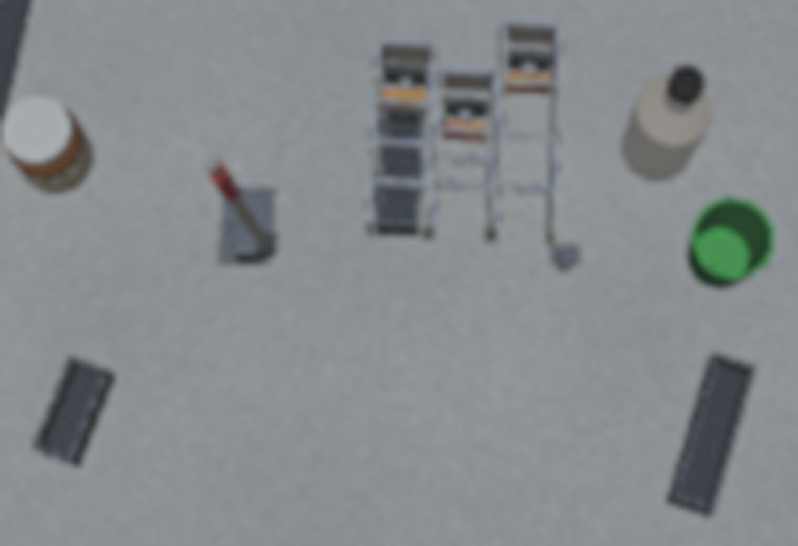

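View pics/scene_c.png

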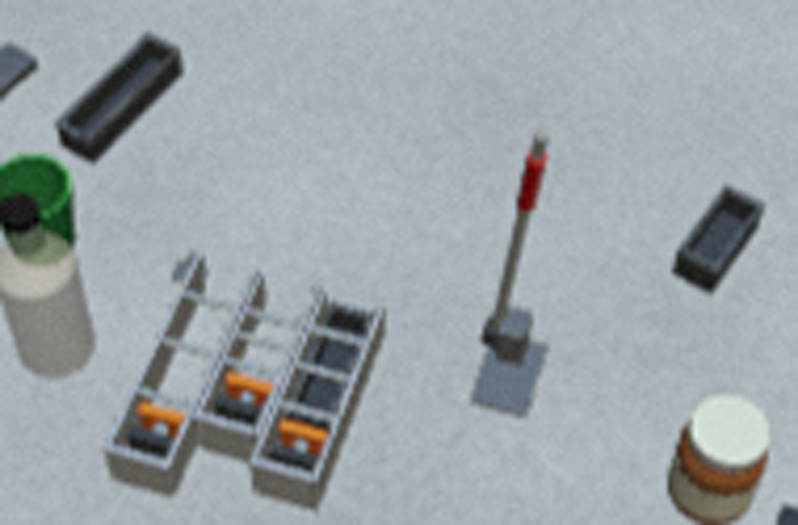

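Row assignment from the two crops:
- **Left row:** holds the middle tin.
- **Middle row:** the shortest channel, empty, so it is for the short tin.
- **Right row:** the longest channel, empty, so it is for the long tin.

In the top crop the mouth wall ends are at about (372,229), (428,234), (490,238) and (549,240). In the scene crop their tops are at (195,257), (260,275), (320,292) and (382,312).

```bash
cat > h.py <<'E'
import numpy as np,cv2,pickle
def cam(s): return 200/np.tan(np.radians(s["vertical_fov"])/2),np.array(s["R"]),np.array(s["t"]),s["cx"],s["cy"]
def proj(s,X,fish=False):
    f,R,t,cx,cy=cam(s); c=np.atleast_2d(X)@R.T+t
    if fish:
        r=np.hypot(c[:,0],c[:,1]); k=f*np.arctan2(r,c[:,2])/np.maximum(r,1e-9)
        return np.c_[c[:,0]*k+cx,c[:,1]*k+cy]
    return np.c_[f*c[:,0]/c[:,2]+cx,f*c[:,1]/c[:,2]+cy]
def unproj(s,uv,z,fish=False):
    f,R,t,cx,cy=cam(s); p=(np.atleast_2d(uv)-[cx,cy])/f
    if fish:
        r=np.maximum(np.linalg.norm(p,axis=1),1e-9)[:,None]; d=np.c_[p/r*np.sin(r),np.cos(r)]
    else: d=np.c_[p,np.ones(len(p))]
    d=d@R; C=-R.T@t; return C+d*((z-C[2])/d[:,2])[:,None]
def pose(p,xy): # rack/tin local -> world
    c,s=np.cos(p[2]),np.sin(p[2]); xyz=np.atleast_2d(xy).astype(float)
    return np.c_[p[0]+c*xyz[:,0]-s*xyz[:,1],p[1]+s*xyz[:,0]+c*xyz[:,1],xyz[:,2]]
E
python3 - <<'E'
from h import *
from scipy.optimize import least_squares
T=pickle.load(open("top.pkl","rb"));S=pickle.load(open("scene.pkl","rb"))
un=lambda a,x,y:(np.array(a)+.5)/4.2-.5+[x,y]
tp=un([(372,229),(428,234),(490,238),(549,240)],220,135)
sp=un([(195,257),(260,275),(320,292),(382,312)],240,145)
ys=[.084,.029,-.029,-.084]
A=np.array([[0,y,.026] for y in ys]);B=np.array([[0,y,.052] for y in ys])
print(unproj(T,tp,.026),unproj(S,sp,.052))
# rest post & pivot
f=lambda p:np.r_[(proj(T,pose(p,A))-tp).ravel(),(proj(S,pose(p,B))-sp).ravel()]
r=least_squares(f,[.55,-.02,0]);print("rack",r.x,r.fun.round(1))
for n,(u0,v0,u1,v1) in {"short":(225,215,252,250),"long":(376,214,402,262)}.items():
    g=cv2.cvtColor(T["image"],cv2.COLOR_BGR2GRAY)[v0:v1,u0:u1]
    m=(g<110).astype(np.uint8); k,l,st,_=cv2.connectedComponentsWithStats(m); i=1+st[1:,4].argmax()
    pts=np.argwhere(l==i)[:,::-1]+[u0,v0]
    w=unproj(T,pts,.03)[:,:2]; w=w.astype(np.float32); print(n,cv2.minAreaRect((w*1000)),w.mean(0),len(pts))
print("sleeve upright", unproj(T,un([(224,183)],220,135),.24),unproj(S,un([(531,180)],240,145),.24))
E
```

```text
[[ 0.63598746  0.03547021  0.026     ]
 [ 0.63224494 -0.0164854   0.026     ]
 [ 0.62956917 -0.07391854  0.026     ]
 [ 0.62874478 -0.12851688  0.026     ]] [[ 0.63668299 -0.13166139  0.052     ]
 [ 0.63909469 -0.07120698  0.052     ]
 [ 0.64166609 -0.01620863  0.052     ]
 [ 0.64667131  0.04037848  0.052     ]]
rack [ 0.63469062 -0.04634085 -1.6031402 ] [ 22.  -20.    8.   -7.7  -7.4   5.8 -22.1  19.3  14.3  23.6   4.2   6.9
  -4.7  -9.6 -14.5 -25.7]
short ((460.5823059082031, 299.927978515625), (46.919822692871094, 90.3345718383789), 71.17985534667969) [0.46013966 0.30015168] 292
long ((451.75390625, -274.01727294921875), (42.77007293701172, 143.41409301757812), 72.87020874023438) [ 0.45074603 -0.2738925 ] 423
sleeve upright [[0.61858687 0.1496424  0.24      ]] [[0.62261727 0.14920757 0.24      ]]
```

```bash
cat >> h.py <<'E'
def go(s,target,yaw=None):
    p=np.array(s["eef_pos"]);y=s["eef_rot"][2];d=np.array(target)-p;c,n=np.cos(y),np.sin(y)
    if yaw is not None: # world yaw wanted modulo pi -> spin
        sp=-((yaw-y+np.pi/2)%np.pi-np.pi/2)
    else: sp=0
    return "cm dx %.2f dy %.2f dz %.2f spin %.3f"%(100*(d[0]*c+d[1]*n),100*(d[0]*n-d[1]*c),-100*d[2],sp)
E
python3 -m handwheel '[{"dx":-2.72,"dy":-1.27},{"dx":-2.72,"dy":-1.27},{"dx":-2.72,"dy":-1.27},{"dx":-2.72,"dy":-1.27},{"dx":-2.72,"dy":-1.27},{"dx":-2.72,"dy":-1.27},{"dx":-2.72,"dy":-1.27},{"dx":-2.72,"dy":-1.27},{"dx":-2.72,"dy":-1.27},{"dx":-2.72,"dy":-1.27},{"dx":-2.72,"dy":-1.27},{"dx":-2.72,"dy":-1.27}]' 40
python3 -m handwheel '[{"gripper":1},{"gripper":1}]'
python3 - <<'E'
from h import *
from rig import ctrl,optics
s=optics.snapshot("wrist");pickle.dump(s,open("w1.pkl","wb"));print(ctrl.sense()["eef_pos"],s["vertical_fov"],s["cx"],s["cy"],-s["R"].T@s["t"])
print(proj(s,[[.46,.3,.03],[.636,-.046,.052]],True))
cv2.imwrite("pics/w1.png",s["image"])
E
```

```text
[0.16641052 0.55004491 0.24768492] 65.70646984690485 317.3238916855124 197.33003422394742 [0.10208316 0.56996141 0.37443749]
[[225.8694944  383.88522233]
 [136.3567392  438.93457304]]$[0]: bad value
$[0]: bad value
```

View pics/w1.png

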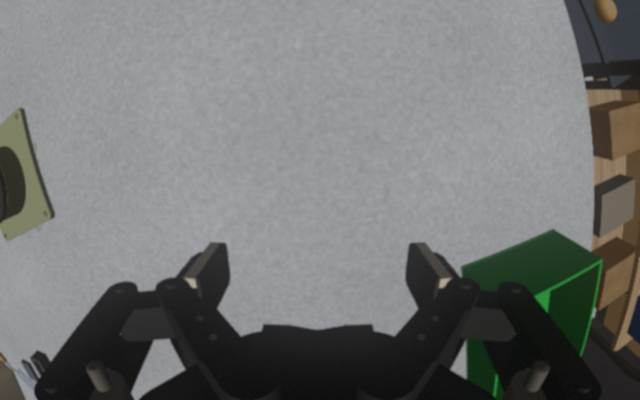

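The wrist view shows only bench, with the gripper at the bottom (row 250 and down) and the green bin at the right. The arm hasn't moved because the rows need every key. The camera sits on the tool's +x side, so I'll survey the rack with the tool turned to yaw ≈ 0.

```bash
python3 -m handwheel '[{"gripper":1,"dx":-2.6,"dy":-2.35,"dz":0,"spin":0},{"gripper":1,"dx":-2.6,"dy":-2.35,"dz":0,"spin":0},{"gripper":1,"dx":-2.6,"dy":-2.35,"dz":0,"spin":0},{"gripper":1,"dx":-2.6,"dy":-2.35,"dz":0,"spin":0},{"gripper":1,"dx":-2.6,"dy":-2.35,"dz":0,"spin":0},{"gripper":1,"dx":-2.6,"dy":-2.35,"dz":0,"spin":0},{"gripper":1,"dx":-2.6,"dy":-2.35,"dz":0,"spin":0},{"gripper":1,"dx":-2.6,"dy":-2.35,"dz":0,"spin":0},{"gripper":1,"dx":-2.6,"dy":-2.35,"dz":0,"spin":0},{"gripper":1,"dx":-2.6,"dy":-2.35,"dz":0,"spin":0}]' 40
python3 -m handwheel '[{"gripper":1,"dx":-2.6,"dy":-2.35,"dz":0,"spin":0},{"gripper":1,"dx":-2.6,"dy":-2.35,"dz":0,"spin":0},{"gripper":1,"dx":-2.6,"dy":-2.35,"dz":0,"spin":0},{"gripper":1,"dx":-2.6,"dy":-2.35,"dz":0,"spin":0},{"gripper":1,"dx":-2.6,"dy":-2.35,"dz":0,"spin":0},{"gripper":1,"dx":-2.6,"dy":-2.35,"dz":0,"spin":0},{"gripper":1,"dx":-2.6,"dy":-2.35,"dz":0,"spin":0},{"gripper":1,"dx":-2.6,"dy":-2.35,"dz":0,"spin":0},{"gripper":1,"dx":-2.6,"dy":-2.35,"dz":0,"spin":0},{"gripper":1,"dx":-2.6,"dy":-2.35,"dz":0,"spin":0}]'
python3 -m handwheel '[{"gripper":1,"dx":0,"dy":0,"dz":0,"spin":0.145},{"gripper":1,"dx":0,"dy":0,"dz":0,"spin":0.145},{"gripper":1,"dx":0,"dy":0,"dz":0,"spin":0.145},{"gripper":1,"dx":0,"dy":0,"dz":0,"spin":0.145},{"gripper":1,"dx":0,"dy":0,"dz":0,"spin":0.145},{"gripper":1,"dx":0,"dy":0,"dz":0,"spin":0.145},{"gripper":1,"dx":0,"dy":0,"dz":0,"spin":0.145},{"gripper":1,"dx":0,"dy":0,"dz":0,"spin":0.145},{"gripper":1,"dx":0,"dy":0,"dz":0,"spin":0.145},{"gripper":1,"dx":0,"dy":0,"dz":0,"spin":0.145}]'
python3 -m handwheel '[{"gripper":1,"dx":0,"dy":0,"dz":0,"spin":0.145},{"gripper":1,"dx":0,"dy":0,"dz":0,"spin":0.145},{"gripper":1,"dx":0,"dy":0,"dz":0,"spin":0.145},{"gripper":1,"dx":0,"dy":0,"dz":0,"spin":0.145},{"gripper":1,"dx":0,"dy":0,"dz":0,"spin":0.145},{"gripper":1,"dx":0,"dy":0,"dz":0,"spin":0.145},{"gripper":1,"dx":0,"dy":0,"dz":0,"spin":0.145},{"gripper":1,"dx":0,"dy":0,"dz":0,"spin":0.145},{"gripper":1,"dx":0,"dy":0,"dz":0,"spin":0.145},{"gripper":1,"dx":0,"dy":0,"dz":0,"spin":0.145},{"gripper":1,"dx":0,"dy":0,"dz":0,"spin":0},{"gripper":1,"dx":0,"dy":0,"dz":0,"spin":0}]'
python3 - <<'E'
from h import *
from rig import ctrl,optics
s=optics.snapshot("wrist");pickle.dump(s,open("w1.pkl","wb"));print(ctrl.sense()["eef_pos"],ctrl.sense()["eef_rot"],ctrl.sense()["ft_force"],-s["R"].T@s["t"])
cv2.imwrite("pics/w2.png",s["image"])
E
```

```text
time_s: 1.15
eef_pos: [0.3477, 0.2488, 0.2482]
eef_rot: [-3.142, -0.0, 2.848]
ft_force: [0.4, -0.5, 1.0]
grip_width: 0.0853
grip_force: 0.0
time_s: 2.15
eef_pos: [0.5285, -0.0514, 0.248]
eef_rot: [3.141, -0.001, 2.848]
ft_force: [0.0, -0.3, 0.5]
grip_width: 0.0852
grip_force: 0.0
time_s: 3.15
eef_pos: [0.5279, -0.05, 0.248]
eef_rot: [-3.141, -0.0, 1.392]
ft_force: [-0.2, 0.2, 1.2]
grip_width: 0.0859
grip_force: 0.0
time_s: 4.35
eef_pos: [0.528, -0.0501, 0.2481]
eef_rot: [-3.141, 0.0, -0.049]
ft_force: [0.5, 0.1, -0.2]
grip_width: 0.0859
grip_force: 0.0
[ 0.52804233 -0.05005516  0.24813744] [-3.14147808e+00  3.36276417e-04 -4.96778011e-02] [ 0.38707069  0.82796504 -0.399108  ] [ 0.59324453 -0.05272948  0.37493804]
```

View pics/w2.png

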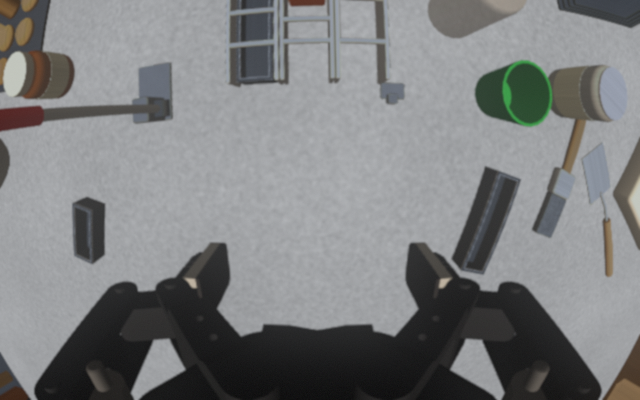

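This wrist view shows everything needed. The rack mouths are on row 82 (columns 232–385), the rest post is at (392,92), the pivot block at (155,92), the short tin at (89,230) and the long tin at (487,220). I'll enlarge the rack to measure it precisely.

Run:
```python
import cv2
a=cv2.imread("pics/w2.png")[20:120,215:415]; cv2.imwrite("pics/w2c.png",cv2.resize(a,None,fx=4,fy=4,interpolation=cv2.INTER_CUBIC))
```

```text
(no output)
```

View pics/w2c.png

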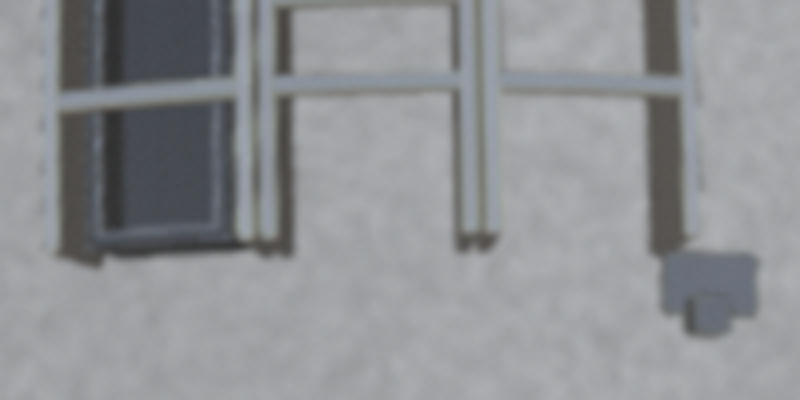

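Wall tops end at the mouths at crop points (50,250), (243,240), (268,240), (468,236), (490,236) and (690,236). The middle tin's near rim is at about v=240, just inside the mouth.

Run:
```python
from h import *
from scipy.optimize import least_squares
W=pickle.load(open("w1.pkl","rb"))
un=lambda a,k,x,y:(np.array(a,float)+.5)/k-.5+[x,y]
ys=[.084,.032,.026,-.026,-.032,-.084]
m=unproj(W,un([(50,250),(243,240),(268,240),(468,236),(490,236),(690,236)],4,215,20),.052,True)
u=unproj(W,un([(46,4),(243,4),(266,4),(463,4),(490,4),(685,4)],4,215,20),.052,True)
def loc(p,w): c,s=np.cos(p[2]),np.sin(p[2]);d=w[:,:2]-p[:2];return np.c_[c*d[:,0]+s*d[:,1],-s*d[:,0]+c*d[:,1]]
f=lambda p:1e3*np.r_[loc(p,m)[:,0],loc(p,m)[:,1]-ys,loc(p,u)[:,1]-ys]
r=least_squares(f,[.636,-.046,-.05]);print("rack",r.x,r.fun.round(1))
g=cv2.GaussianBlur(cv2.cvtColor(W["image"],cv2.COLOR_BGR2GRAY),(3,3),0)
for n,L,p0,(a,b,c,d) in (("short",.09,[.46,.3,-.33],(60,185,120,275)),("long",.14,[.451,-.274,-.3],(445,155,530,285))):
    mm=(g[b:d,a:c]<112).astype(np.uint8);k,l,st,_=cv2.connectedComponentsWithStats(mm);i=1+st[1:,4].argmax()
    sil=(cv2.morphologyEx((l==i).astype(np.uint8),cv2.MORPH_CLOSE,np.ones((9,9))));
    cn=max(cv2.findContours(sil,0,1)[0],key=cv2.contourArea)[:,0].astype(float)+[a,b]
    X=np.array([[sx*L/2,sy*.02,z] for sx in(-1,1) for sy in(-1,1) for z in(0,.036)])
    def res(p):
        h=cv2.convexHull(proj(W,pose(p,X),True).astype(np.float32))
        return [cv2.pointPolygonTest(h,(float(q[0]),float(q[1])),True)+p[3] for q in cn]
    r2=least_squares(res,p0+[0.],x_scale=[.01,.01,.1,1],diff_step=1e-3,loss="soft_l1")
    print(n,r2.x.round(4),"rms",np.sqrt(np.mean(np.square(res(r2.x)))),cn.min(0),cn.max(0))
hsv=cv2.cvtColor(W["image"],cv2.COLOR_BGR2HSV)
```

```text
rack [ 0.6324662  -0.04293192 -0.03619422] [ 0.7 -0.1 -0.4 -0.5 -0.5  0.8 -0.1  0.  -0.5  0.1  0.5  0.1  1.1 -0.4
 -0.4  0.4 -0.6 -0.2]
short [ 0.4623  0.3063 -0.3175 -0.7406] rms 0.24700600000465742 [ 73. 197.] [104. 263.]
long [ 0.4518 -0.2754 -0.3021 -0.6448] rms 0.4870927218032837 [452. 167.] [519. 273.]
```

```bash
python3 -m handwheel '[{"gripper":1,"dx":-3.5,"dy":0,"dz":0,"spin":0},{"gripper":1,"dx":-3.5,"dy":0,"dz":0,"spin":0},{"gripper":1,"dx":-3.5,"dy":-1.65,"dz":0,"spin":0},{"gripper":1,"dx":0,"dy":-4,"dz":1,"spin":0},{"gripper":1,"dx":0,"dy":-4,"dz":1,"spin":0},{"gripper":1,"dx":0,"dy":-4,"dz":1,"spin":0},{"gripper":1,"dx":0,"dy":-4,"dz":1,"spin":0},{"gripper":1,"dx":0,"dy":-4,"dz":1,"spin":0},{"gripper":1,"dx":0,"dy":-4,"dz":1,"spin":0},{"gripper":1,"dx":0,"dy":-4,"dz":2,"spin":0},{"gripper":1,"dx":0,"dy":-4,"dz":2,"spin":0},{"gripper":1,"dx":0,"dy":-2,"dz":2,"spin":0}]' 40
python3 -m handwheel '[{"gripper":1,"dx":0,"dy":0,"dz":0,"spin":0.11},{"gripper":1,"dx":0,"dy":0,"dz":0,"spin":0.11},{"gripper":1,"dx":0,"dy":0,"dz":0,"spin":0}]'
python3 - <<'E'
from h import *
from rig import ctrl
s=ctrl.sense();print(s["q"]);print(go(s,[.4404,.3115,.027],-.27))
E
```

```text
time_s: 5.6
eef_pos: [0.4421, 0.3146, 0.1276]
eef_rot: [-3.14, -0.001, -0.048]
ft_force: [0.1, -1.5, -0.4]
grip_width: 0.0852
grip_force: 0.0
time_s: 5.9
eef_pos: [0.4417, 0.3117, 0.128]
eef_rot: [3.141, 0.0, -0.27]
ft_force: [-0.7, 0.5, -0.8]
grip_width: 0.0853
grip_force: 0.0
[5.93164032e-01 3.72644727e-01 1.81634840e+00 7.63708261e-05
 9.53155352e-01 2.43379001e+00]
cm dx -0.12 dy 0.05 dz 10.10 spin 0.000
```

```bash
python3 -m handwheel '[{"gripper":1,"dx":0,"dy":0,"dz":2.5,"spin":0},{"gripper":1,"dx":0,"dy":0,"dz":2.5,"spin":0},{"gripper":1,"dx":0,"dy":0,"dz":2.5,"spin":0},{"gripper":1,"dx":0,"dy":0,"dz":1.5,"spin":0},{"gripper":1,"dx":0,"dy":0,"dz":1.1,"spin":0},{"gripper":-1,"dx":0,"dy":0,"dz":0,"spin":0},{"gripper":-1,"dx":0,"dy":0,"dz":0,"spin":0},{"gripper":-1,"dx":0,"dy":0,"dz":0,"spin":0},{"gripper":-1,"dx":0,"dy":0,"dz":0,"spin":0},{"gripper":-1,"dx":0,"dy":0,"dz":0,"spin":0},{"gripper":-1,"dx":0,"dy":0,"dz":0,"spin":0}]' 40
python3 -m handwheel '[{"gripper":-1,"dx":0,"dy":0,"dz":0,"spin":0},{"gripper":-1,"dx":0,"dy":0,"dz":0,"spin":0}]'
```

```text
time_s: 7.0
eef_pos: [0.4426, 0.3118, 0.0286]
eef_rot: [-3.14, -0.002, -0.272]
ft_force: [-1.3, -1.5, 6.1]
grip_width: 0.0398
grip_force: 40.0
time_s: 7.2
eef_pos: [0.4426, 0.3118, 0.0286]
eef_rot: [-3.14, -0.002, -0.272]
ft_force: [-1.3, -1.1, 6.5]
grip_width: 0.04
grip_force: 40.0
```

```bash
python3 -m handwheel '[{"gripper":-1,"dx":0,"dy":0,"dz":-1,"spin":0},{"gripper":-1,"dx":0,"dy":0,"dz":-1,"spin":0},{"gripper":-1,"dx":0,"dy":0,"dz":0,"spin":-0.118},{"gripper":-1,"dx":0,"dy":0,"dz":0,"spin":-0.118},{"gripper":-1,"dx":0,"dy":3,"dz":0,"spin":0},{"gripper":-1,"dx":0,"dy":3,"dz":0,"spin":0},{"gripper":-1,"dx":0,"dy":3,"dz":0,"spin":0},{"gripper":-1,"dx":0,"dy":3,"dz":0,"spin":0},{"gripper":-1,"dx":0,"dy":3,"dz":0,"spin":0},{"gripper":-1,"dx":0,"dy":3,"dz":0,"spin":0},{"gripper":-1,"dx":0,"dy":3,"dz":0,"spin":0},{"gripper":-1,"dx":0,"dy":3,"dz":0,"spin":0}]'
python3 -m handwheel '[{"gripper":-1,"dx":1,"dy":3,"dz":0,"spin":0},{"gripper":-1,"dx":2,"dy":3,"dz":0,"spin":0},{"gripper":-1,"dx":2,"dy":2.5,"dz":0,"spin":0},{"gripper":-1,"dx":2,"dy":1.5,"dz":0,"spin":0},{"gripper":-1,"dx":2,"dy":0.8,"dz":0,"spin":0},{"gripper":-1,"dx":1.2,"dy":0,"dz":0,"spin":0},{"gripper":-1,"dx":0,"dy":0,"dz":0,"spin":0},{"gripper":-1,"dx":0,"dy":0,"dz":0,"spin":0}]'
python3 - <<'E'
from h import *
from rig import ctrl,optics
s=optics.snapshot("wrist");pickle.dump(s,open("w3.pkl","wb"));st=ctrl.sense();print(st["q"][5],go(st,[.5326,-.0400,.03],-.036))
cv2.imwrite("pics/w3.png",cv2.resize(s["image"][:320,140:500],None,fx=1.8,fy=1.8,interpolation=cv2.INTER_CUBIC))
E
```

```text
time_s: 8.4
eef_pos: [0.4333, 0.0705, 0.048]
eef_rot: [-3.141, -0.001, -0.036]
ft_force: [0.2, -1.0, -1.9]
grip_width: 0.0403
grip_force: 40.3
time_s: 9.2
eef_pos: [0.5302, -0.0394, 0.0472]
eef_rot: [-3.141, 0.002, -0.036]
ft_force: [-0.3, 0.8, -1.2]
grip_width: 0.0396
grip_force: 40.3
1.510180513681002 cm dx 0.28 dy 0.06 dz 1.71 spin 0.001
```

View pics/w3.png

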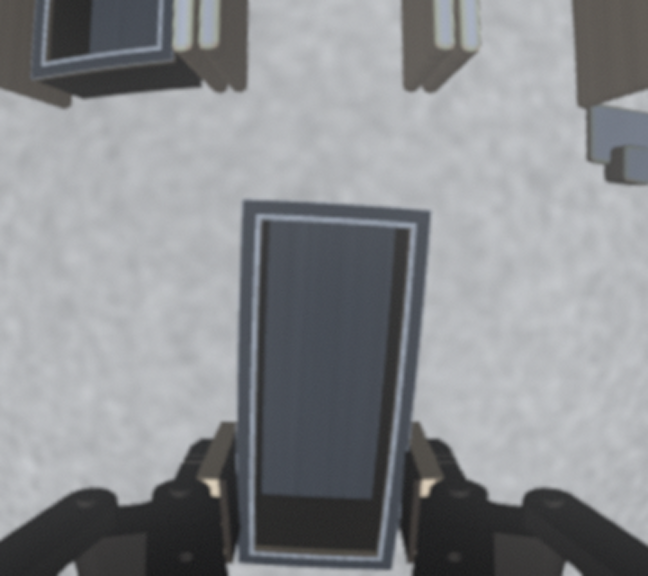

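The tin is held and points at the middle row. Crop points: nose corners at (243,200) and (430,210), rear corners at (240,562) and (392,568). The short row's wall-top ends are at (208,48) and (443,48), with their neighbours at (182,48) and (468,48).

Run:
```python
from h import *
W=pickle.load(open("w3.pkl","rb"))
un=lambda a:(np.array(a,float)+.5)/1.8-.5+[140,0]
for z in(.052,.056):
    c=unproj(W,un([(240,562),(392,568),(430,210),(243,200)]),z,True)[:,:2]
    print(z,c.round(4).tolist(),"len",np.linalg.norm((c[2]+c[3]-c[0]-c[1])/2),"wid",np.linalg.norm(c[0]-c[1]),np.linalg.norm(c[2]-c[3]),"mid",c.mean(0),"nose",(c[2]+c[3])/2)
    d=(c[2]+c[3]-c[0]-c[1]);print("yaw",np.arctan2(d[1],d[0]))
w=unproj(W,un([(208,48),(443,48),(182,48),(468,48)]),.052,True)[:,:2];print(w,w[:2].mean(0),w[2:].mean(0))
```

```text
0.052 [[0.5059, -0.0164], [0.5025, -0.0571], [0.5946, -0.0651], [0.598, -0.0244]] len 0.09249443885483427 wid 0.04088735527925409 0.04087274935269302 mid [ 0.55023716 -0.04074357] nose [ 0.59631255 -0.0447264 ]
yaw -0.08622740678151454
0.056 [[0.5088, -0.0172], [0.5055, -0.0566], [0.5946, -0.0643], [0.598, -0.0249]] len 0.08946089167132236 wid 0.039546369561796024 0.03953224266692519 mid [ 0.55172562 -0.04075656] nose [ 0.59628988 -0.04460878]
yaw -0.08622740678151461
[[ 0.63325537 -0.0177481 ]
 [ 0.63160293 -0.06939832]
 [ 0.63396713 -0.01184175]
 [ 0.63192139 -0.07515913]] [ 0.63242915 -0.04357321] [ 0.63294426 -0.04350044]
```

```bash
python3 -m handwheel '[{"gripper":-1,"dx":0.28,"dy":0.1,"dz":0.9,"spin":-0.05},{"gripper":-1,"dx":0,"dy":0,"dz":0.9,"spin":0},{"gripper":-1,"dx":1,"dy":0.05,"dz":0,"spin":0},{"gripper":-1,"dx":1,"dy":0.05,"dz":0,"spin":0},{"gripper":-1,"dx":1,"dy":0.05,"dz":0,"spin":0},{"gripper":-1,"dx":1,"dy":0.05,"dz":0,"spin":0},{"gripper":-1,"dx":0.5,"dy":0.025,"dz":0,"spin":0},{"gripper":-1,"dx":0.5,"dy":0.025,"dz":0,"spin":0}]'
python3 - <<'E'
from h import *
from rig import ctrl,optics
s=optics.snapshot("wrist");pickle.dump(s,open("w4.pkl","wb"));st=ctrl.sense();print(st["ft_force"],st["torque"],st["eef_pos"],go(st,[.6325-.018,-.0436+.00065-.0005,.03]))
cv2.imwrite("pics/w4.png",cv2.resize(s["image"][:320,140:500],None,fx=1.8,fy=1.8,interpolation=cv2.INTER_CUBIC))
E
```

```text
time_s: 10.05
eef_pos: [0.5844, -0.0429, 0.0291]
eef_rot: [-3.141, 0.0, 0.014]
ft_force: [0.2, 0.3, -1.6]
grip_width: 0.0396
grip_force: 39.8
[ 0.99459399  0.21785751 -1.4539415 ] [-0.00442454 -0.04500939 -0.01943289] [ 0.58531367 -0.04298799  0.02919708] cm dx 2.92 dy 0.09 dz -0.08 spin 0.000
```

View pics/w4.png

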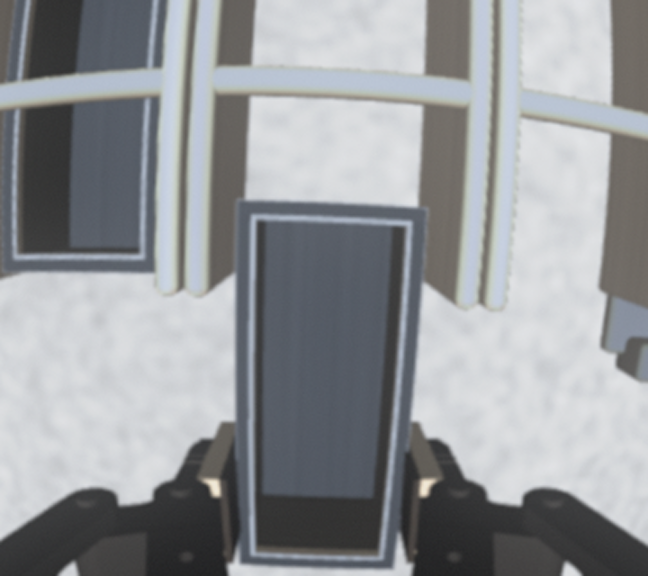

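The tin's nose is inside the middle row, centred (nose edges at crop columns 238–427, walls at 245/425 at floor level, no side force). I'll slide it on to near the mouth, release, and set up behind it.

```bash
python3 -m handwheel '[{"gripper":-1,"dx":1,"dy":0.05,"dz":0,"spin":0},{"gripper":-1,"dx":1,"dy":0.05,"dz":0,"spin":0},{"gripper":-1,"dx":0.7,"dy":0.03,"dz":0,"spin":0},{"gripper":-1,"dx":0,"dy":0,"dz":0.1,"spin":0},{"gripper":0.5,"dx":0,"dy":0,"dz":0,"spin":0},{"gripper":0.5,"dx":0,"dy":0,"dz":0,"spin":0},{"gripper":0.5,"dx":0,"dy":0,"dz":0,"spin":0},{"gripper":0.5,"dx":0,"dy":0,"dz":-2,"spin":0.05},{"gripper":0.5,"dx":0,"dy":0,"dz":-3,"spin":0},{"gripper":-1,"dx":-3,"dy":0,"dz":0,"spin":0},{"gripper":-1,"dx":-3,"dy":0,"dz":0,"spin":0},{"gripper":-1,"dx":0,"dy":0,"dz":0,"spin":0}]'
python3 -m handwheel '[{"gripper":-1,"dx":0,"dy":0,"dz":0,"spin":0},{"gripper":-1,"dx":0,"dy":0,"dz":2,"spin":0},{"gripper":-1,"dx":0,"dy":0,"dz":2,"spin":0},{"gripper":-1,"dx":0,"dy":0,"dz":0.5,"spin":0},{"gripper":-1,"dx":0,"dy":0,"dz":0,"spin":0}]'
python3 - <<'E'
from h import *
from rig import ctrl
s=ctrl.sense();print(s["ft_force"]);
for L in(-.04,-.01,0.,.01): print(L,go(s,pose([.6325,-.0436,-.036],[[L,0,.032]])[0],-.036))
E
```

```text
time_s: 11.3
eef_pos: [0.5464, -0.0414, 0.0783]
eef_rot: [-3.141, 0.005, -0.036]
ft_force: [-0.2, 0.2, -0.3]
grip_width: 0.0209
grip_force: 0.0
time_s: 11.8
eef_pos: [0.5515, -0.0417, 0.0326]
eef_rot: [-3.141, 0.001, -0.036]
ft_force: [0.4, 0.1, 0.5]
grip_width: 0.0001
grip_force: 0.0
[0.42924132 0.12089188 0.48427377]
-0.04 cm dx 4.11 dy -0.10 dz 0.06 spin -0.000
-0.01 cm dx 7.11 dy -0.10 dz 0.06 spin -0.000
0.0 cm dx 8.11 dy -0.10 dz 0.06 spin -0.000
0.01 cm dx 9.11 dy -0.11 dz 0.06 spin -0.000
```

```bash
python3 -m handwheel '[{"gripper":-1,"dx":1.1,"dy":-0.1,"dz":0,"spin":0},{"gripper":-1,"dx":1,"dy":0,"dz":0,"spin":0},{"gripper":-1,"dx":0.5,"dy":0,"dz":0,"spin":0},{"gripper":-1,"dx":0.5,"dy":0,"dz":0,"spin":0},{"gripper":-1,"dx":0.5,"dy":0,"dz":0,"spin":0},{"gripper":-1,"dx":0.7,"dy":0,"dz":0,"spin":0},{"gripper":-1,"dx":0.7,"dy":0,"dz":0,"spin":0},{"gripper":-1,"dx":0.7,"dy":0,"dz":0,"spin":0},{"gripper":-1,"dx":0.7,"dy":0,"dz":0,"spin":0},{"gripper":-1,"dx":0.3,"dy":0,"dz":0,"spin":0},{"gripper":-1,"dx":0.2,"dy":0,"dz":0,"spin":0},{"gripper":-1,"dx":0,"dy":0,"dz":0,"spin":0}]'
python3 -m handwheel '[{"gripper":-1,"dx":0.2,"dy":0,"dz":0,"spin":0},{"gripper":-1,"dx":0,"dy":0,"dz":0,"spin":0}]'
python3 -m handwheel '[{"gripper":-1,"dx":0.2,"dy":0,"dz":0,"spin":0},{"gripper":-1,"dx":0,"dy":0,"dz":0,"spin":0}]'
```

```text
time_s: 13.0
eef_pos: [0.6205, -0.0432, 0.0332]
eef_rot: [-3.142, -0.001, -0.036]
ft_force: [0.1, -1.3, -0.0]
grip_width: 0.0001
grip_force: 0.1
time_s: 13.2
eef_pos: [0.6223, -0.0433, 0.0332]
eef_rot: [-3.142, -0.001, -0.036]
ft_force: [-1.3, -0.7, -0.2]
grip_width: -0.0003
grip_force: 0.2
time_s: 13.4
eef_pos: [0.6244, -0.0433, 0.0333]
eef_rot: [-3.142, -0.001, -0.036]
ft_force: [-1.0, -0.3, 0.1]
grip_width: -0.0
grip_force: 0.2
```

```bash
for i in 1; do
python3 -m handwheel '[{"gripper":-1,"dx":0.2,"dy":0,"dz":0,"spin":0},{"gripper":-1,"dx":0,"dy":0,"dz":0,"spin":0}]'; done
python3 -m handwheel '[{"gripper":-1,"dx":0.2,"dy":0,"dz":0,"spin":0},{"gripper":-1,"dx":0,"dy":0,"dz":0,"spin":0}]'
```

```text
time_s: 13.6
eef_pos: [0.6265, -0.0434, 0.0333]
eef_rot: [-3.142, -0.001, -0.036]
ft_force: [-0.1, 0.2, 0.3]
grip_width: 0.0002
grip_force: 0.2
time_s: 13.8
eef_pos: [0.6284, -0.0435, 0.0333]
eef_rot: [-3.142, -0.001, -0.036]
ft_force: [0.2, -0.4, 0.1]
grip_width: -0.0
grip_force: 0.3
```

```bash
python3 -m handwheel '[{"gripper":-1,"dx":0.2,"dy":0,"dz":0,"spin":0},{"gripper":-1,"dx":0,"dy":0,"dz":0,"spin":0}]'
python3 -m handwheel '[{"gripper":-1,"dx":0.2,"dy":0,"dz":0,"spin":0},{"gripper":-1,"dx":0,"dy":0,"dz":0,"spin":0}]'
```

```text
time_s: 14.0
eef_pos: [0.6292, -0.0435, 0.0333]
eef_rot: [-3.142, 0.002, -0.036]
ft_force: [-5.9, 0.3, 3.2]
grip_width: 0.0005
grip_force: 2.4
time_s: 14.2
eef_pos: [0.6301, -0.0436, 0.0333]
eef_rot: [-3.141, 0.005, -0.036]
ft_force: [-7.4, 1.4, 6.5]
grip_width: 0.0002
grip_force: 3.8
```

```bash
python3 -m handwheel '[{"gripper":-1,"dx":0.2,"dy":0,"dz":0,"spin":0},{"gripper":-1,"dx":0,"dy":0,"dz":0,"spin":0}]'
python3 - <<'E'
from h import *
from rig import optics
s=optics.snapshot("wrist");cv2.imwrite("pics/w5.png",cv2.resize(s["image"][:320,140:500],None,fx=1.6,fy=1.6))
E
```

```text
time_s: 14.4
eef_pos: [0.6307, -0.0436, 0.0333]
eef_rot: [-3.141, 0.008, -0.036]
ft_force: [-10.5, -1.0, 8.4]
grip_width: -0.0
grip_force: 5.3
```

View pics/w5.png

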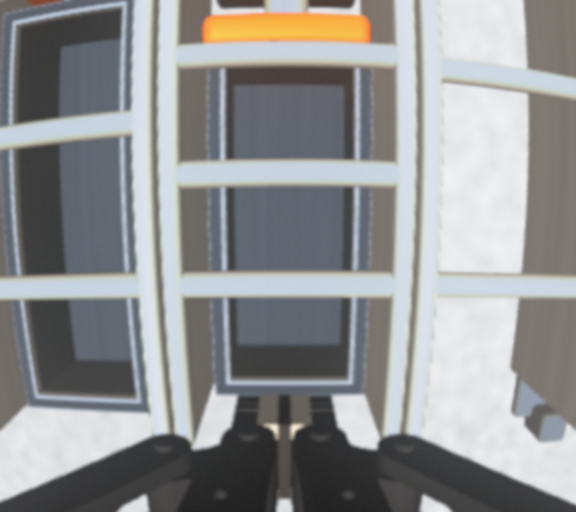

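The picture shows the tin wholly inside the middle row, its nose under the orange bumper (row ~40), with the near rim at row 390. To confirm the bumper gave, rather than the fingers catching the walls, I'll compare tin and bumper positions now and after backing off.

```bash
cat > m.py <<'E'
from h import *
from rig import ctrl,optics
import sys
s=optics.snapshot("wrist");im=s["image"];y0=float(sys.argv[1])
h=cv2.cvtColor(im,cv2.COLOR_BGR2HSV);m=((h[...,0]<22)&(h[...,1]>150)&(h[...,2]>120)).astype(np.uint8)
k,l,st,ce=cv2.connectedComponentsWithStats(m)
R=np.array([.6325,-.0436,-.036])
def loc(uv,z): w=unproj(s,uv,z,True)[0]-[R[0],R[1],0];c,n=np.cos(R[2]),np.sin(R[2]);return (1e3*np.array([c*w[0]+n*w[1],-n*w[0]+c*w[1]])).round(1)
for i in range(1,k):
    if st[i,4]>60: 
        x,y,w,hh,_=st[i]; print("orange",st[i],"near edge",loc((x+w/2,y+hh),.04))
# profile of brightness along row centreline z=.036
xs=np.arange(-.005,.03,.0005);uv=proj(s,pose(R,np.c_[xs,np.full_like(xs,y0+.016),np.full_like(xs,.036)]),True)
g=cv2.cvtColor(im,cv2.COLOR_BGR2GRAY).astype(np.float32)
v=cv2.remap(g,uv[:,0].astype(np.float32).reshape(1,-1),uv[:,1].astype(np.float32).reshape(1,-1),cv2.INTER_LINEAR)[0]
print("profile -5..30mm",v[::2].astype(int));st=ctrl.sense();print(st["time_s"],st["ft_force"].round(1),st["eef_pos"].round(4))
E
python3 m.py 0
python3 -m handwheel '[{"gripper":-1,"dx":-1,"dy":0,"dz":0,"spin":0},{"gripper":-1,"dx":-1,"dy":0,"dz":0,"spin":0},{"gripper":-1,"dx":-1,"dy":0,"dz":0,"spin":0},{"gripper":-1,"dx":0,"dy":0,"dz":0,"spin":0}]'
python3 m.py 0
```

```text
orange [ 267    8  105   18 1603] near edge [99.1 -0.2]
profile -5..30mm [ 47  53 115 187 206 222 227 228 226 225 223 222 210 136  99 107 175 195
 189 179 178 178 177 170 174 175 176 174 177 183 182 179 185 189 188]
14.5 [-10.    0.2   7.3] [ 0.6307 -0.0436  0.0333]
time_s: 14.9
eef_pos: [0.6026, -0.0425, 0.0332]
eef_rot: [-3.141, 0.001, -0.036]
ft_force: [-0.3, -0.4, -0.5]
grip_width: -0.0001
grip_force: 0.0
profile -5..30mm [212 212 210 207 205 204 205 207 206 205 205 171 100  93 109 148 161 162
 161 159 156 153 150 153 151 149 152 155 153 151 161 160 158 159 158]
14.95 [-0.7 -0.1  0.4] [ 0.6037 -0.0426  0.0334]
```

The tin sprang back only about 1.5–2 mm, so part of the 10 N was vertical rubbing. I'll push again with the tool 7 mm higher and a little deeper.

```bash
python3 -m handwheel '[{"gripper":-1,"dx":0,"dy":0,"dz":-0.7,"spin":0},{"gripper":-1,"dx":0.8,"dy":0,"dz":0,"spin":0},{"gripper":-1,"dx":0.8,"dy":0,"dz":0,"spin":0},{"gripper":-1,"dx":0.4,"dy":0,"dz":0,"spin":0},{"gripper":-1,"dx":0.3,"dy":0,"dz":0,"spin":0},{"gripper":-1,"dx":0.2,"dy":0,"dz":0,"spin":0},{"gripper":-1,"dx":0,"dy":0,"dz":0,"spin":0}]'
python3 -m handwheel '[{"gripper":-1,"dx":0.2,"dy":0,"dz":-0.1,"spin":0},{"gripper":-1,"dx":0,"dy":0,"dz":0,"spin":0}]'
python3 -m handwheel '[{"gripper":-1,"dx":0.2,"dy":0,"dz":-0.1,"spin":0},{"gripper":-1,"dx":0,"dy":0,"dz":0,"spin":0}]'
python3 m.py 0
```

```text
time_s: 15.65
eef_pos: [0.629, -0.0435, 0.04]
eef_rot: [-3.141, 0.001, -0.036]
ft_force: [0.4, 0.5, 0.2]
grip_width: 0.0
grip_force: 0.0
time_s: 15.85
eef_pos: [0.6299, -0.0435, 0.0408]
eef_rot: [-3.141, 0.003, -0.036]
ft_force: [-3.5, -0.4, -1.3]
grip_width: -0.0001
grip_force: 1.3
time_s: 16.05
eef_pos: [0.6313, -0.0435, 0.0417]
eef_rot: [-3.141, 0.004, -0.036]
ft_force: [-5.2, -0.0, -1.1]
grip_width: -0.0002
grip_force: 2.7
orange [182   0  36   6  92] near edge [115.5  51.8]
orange [ 270   15   98   18 1571] near edge [99.   0.1]
profile -5..30mm [ 85 116 136 159 187 206 214 221 220 218 216 217 210 139  95 104 159 178
 179 176 176 175 174 170 166 164 167 169 167 164 165 172 173 172 172]
16.1 [-4.8  0.2 -1.2] [ 0.6312 -0.0435  0.0416]
```

```bash
python3 -m handwheel '[{"gripper":-1,"dx":0.2,"dy":0,"dz":0,"spin":0},{"gripper":-1,"dx":0.2,"dy":0,"dz":0,"spin":0},{"gripper":-1,"dx":0,"dy":0,"dz":0,"spin":0}]'
python3 -m handwheel '[{"gripper":-1,"dx":0.2,"dy":0,"dz":0,"spin":0},{"gripper":-1,"dx":0,"dy":0,"dz":0,"spin":0},{"gripper":-1,"dx":0,"dy":0,"dz":0,"spin":0}]'
python3 m.py 0
```

```text
time_s: 16.4
eef_pos: [0.6332, -0.0436, 0.0409]
eef_rot: [-3.141, 0.01, -0.036]
ft_force: [-9.2, -0.1, -1.4]
grip_width: 0.0002
grip_force: 4.4
time_s: 16.7
eef_pos: [0.6342, -0.0436, 0.0407]
eef_rot: [-3.141, 0.012, -0.036]
ft_force: [-10.5, 0.0, -0.6]
grip_width: -0.0
grip_force: 5.3
orange [ 269   13  100   22 1963] near edge [1.006e+02 1.000e-01]
profile -5..30mm [ 47  48  63  83 113 141 165 190 208 214 218 218 219 220 220 213 157  97
 101 148 184 184 177 174 171 172 168 165 164 168 169 166 165 168 176]
16.75 [-9.8  0.4 -0.1] [ 0.6342 -0.0436  0.0407]
```

The short tin now bears on its bumper with about 10 N, roughly 5 mm of give. On to the long tin.

```bash
python3 -m handwheel '[{"gripper":-1,"dx":-1,"dy":0,"dz":0,"spin":0},{"gripper":-1,"dx":-3.5,"dy":0,"dz":0,"spin":0},{"gripper":-1,"dx":-3.5,"dy":0,"dz":-1,"spin":0},{"gripper":1,"dx":-1.7,"dy":2.85,"dz":-1,"spin":0},{"gripper":1,"dx":-1.7,"dy":2.85,"dz":-1,"spin":0},{"gripper":1,"dx":-1.7,"dy":2.85,"dz":-1,"spin":0},{"gripper":1,"dx":-1.7,"dy":2.85,"dz":-1,"spin":0},{"gripper":1,"dx":-1.7,"dy":2.85,"dz":-1,"spin":0},{"gripper":1,"dx":-1.7,"dy":2.85,"dz":-1,"spin":0},{"gripper":1,"dx":-1.7,"dy":2.85,"dz":-1,"spin":0},{"gripper":1,"dx":-1.7,"dy":2.85,"dz":-1,"spin":0}]' 60
python3 -m handwheel '[{"gripper":1,"dx":0,"dy":0,"dz":0,"spin":0.132},{"gripper":1,"dx":0,"dy":0,"dz":0,"spin":0.132},{"gripper":1,"dx":0,"dy":0,"dz":0,"spin":0}]'
python3 - <<'E'
from h import *
from rig import ctrl,optics
s=ctrl.sense();print(go(s,[.4133,-.2632,.029],-.30))
W=optics.snapshot("wrist");pickle.dump(W,open("w6.pkl","wb"))
cv2.imwrite("pics/w6.png",cv2.resize(W["image"][:320,140:500],None,fx=1.6,fy=1.6))
E
```

```text
time_s: 17.85
eef_pos: [0.4155, -0.2659, 0.1337]
eef_rot: [3.139, -0.004, -0.036]
ft_force: [1.6, -0.2, -0.1]
grip_width: 0.0856
grip_force: 0.0
time_s: 18.15
eef_pos: [0.4159, -0.265, 0.1332]
eef_rot: [3.141, -0.004, -0.301]
ft_force: [0.0, -0.9, -0.3]
grip_width: 0.0855
grip_force: 0.0
cm dx -0.30 dy -0.09 dz 10.42 spin -0.001
```

View pics/w6.png

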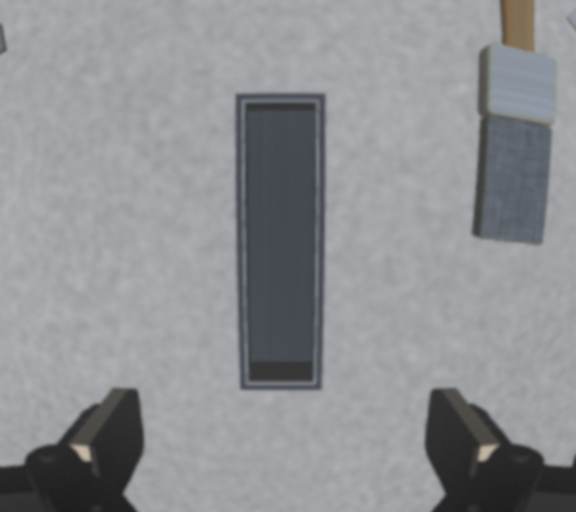

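That was one picture more than the limit of 10 that you set (11 viewed), so from here I'll work from numbers only. This one shows the long tin straight ahead of the open gripper: nose corners (236,94) and (326,94), rear corners (241,388) and (322,388).

Run:
```python
from h import *
from rig import ctrl
W=pickle.load(open("w6.pkl","rb"));s=ctrl.sense()
c=unproj(W,(np.array([(241,388),(322,388),(326,94),(236,94)],float)+.5)/1.6-.5+[140,0],.036,True)[:,:2]
d=c[2]+c[3]-c[0]-c[1];y=np.arctan2(d[1],d[0]);m=c.mean(0);print(m,y,np.linalg.norm(d)/2,np.linalg.norm(c[0]-c[1]))
print(go(s,[*(m-.04*np.array([np.cos(y),np.sin(y)])),.03],y))
```

```text
[ 0.45256283 -0.2744457 ] -0.3001002075784686 0.13932818776025255 0.039869667507543186
cm dx -0.20 dy -0.15 dz 10.30 spin 0.002
```

```bash
python3 -m handwheel '[{"gripper":1,"dx":-0.2,"dy":-0.13,"dz":2.5,"spin":0},{"gripper":1,"dx":0,"dy":0,"dz":2.5,"spin":0},{"gripper":1,"dx":0,"dy":0,"dz":2.5,"spin":0},{"gripper":1,"dx":0,"dy":0,"dz":1.8,"spin":0},{"gripper":1,"dx":0,"dy":0,"dz":1,"spin":0},{"gripper":-1,"dx":0,"dy":0,"dz":0,"spin":0},{"gripper":-1,"dx":0,"dy":0,"dz":0,"spin":0},{"gripper":-1,"dx":0,"dy":0,"dz":0,"spin":0},{"gripper":-1,"dx":0,"dy":0,"dz":0,"spin":0},{"gripper":-1,"dx":0,"dy":0,"dz":0,"spin":0},{"gripper":-1,"dx":0,"dy":0,"dz":0,"spin":0},{"gripper":-1,"dx":0,"dy":0,"dz":0,"spin":0}]' 60
python3 -m handwheel '[{"gripper":-1,"dx":0,"dy":0,"dz":-1,"spin":0},{"gripper":-1,"dx":0,"dy":0,"dz":-1,"spin":0},{"gripper":-1,"dx":0,"dy":0,"dz":0,"spin":-0.132},{"gripper":-1,"dx":0,"dy":0,"dz":0,"spin":-0.132},{"gripper":-1,"dx":0,"dy":0,"dz":0,"spin":0}]'
python3 - <<'E'
from h import *
from rig import ctrl
s=ctrl.sense();R=[.6325,-.0436,-.036]
print(go(s,pose(R,[[-.145,-.058,.048]])[0],-.036))
E
```

```text
time_s: 19.4
eef_pos: [0.4143, -0.2627, 0.0305]
eef_rot: [3.141, -0.003, -0.3]
ft_force: [-0.3, 0.6, 6.5]
grip_width: 0.0391
grip_force: 62.5
time_s: 19.9
eef_pos: [0.4134, -0.2621, 0.05]
eef_rot: [3.141, -0.001, -0.036]
ft_force: [0.5, -0.0, -1.7]
grip_width: 0.0388
grip_force: 61.6
cm dx 6.60 dy -16.83 dz 0.20 spin -0.000
```

```bash
python3 -m handwheel '[{"gripper":-1,"dx":0.4,"dy":-2.5,"dz":0,"spin":0},{"gripper":-1,"dx":0.8,"dy":-2.5,"dz":0,"spin":0},{"gripper":-1,"dx":0.8,"dy":-2.5,"dz":0,"spin":0},{"gripper":-1,"dx":0.8,"dy":-2.5,"dz":0,"spin":0},{"gripper":-1,"dx":0.8,"dy":-2.5,"dz":0,"spin":0},{"gripper":-1,"dx":1,"dy":-2.5,"dz":0,"spin":0},{"gripper":-1,"dx":1,"dy":-1.33,"dz":0,"spin":0},{"gripper":-1,"dx":1,"dy":-0.5,"dz":0.9,"spin":0},{"gripper":-1,"dx":0,"dy":0,"dz":0.9,"spin":0},{"gripper":-1,"dx":0,"dy":0,"dz":0,"spin":0}]'
python3 - <<'E'
from h import *
from rig import ctrl,optics
s=ctrl.sense();R=[.6325,-.0436,-.036];print(go(s,pose(R,[[-.145,-.058,.032]])[0],-.036),s["ft_force"])
W=optics.snapshot("wrist");g=cv2.cvtColor(W["image"],cv2.COLOR_BGR2GRAY).astype(np.float32)
x0,y0=s["eef_pos"][:2];th=s["eef_rot"][2]
# lateral profile in tool frame at rim height, near nose and near mid, +-30mm
for L in(.03,.06,.095):
    q=np.arange(-.030,.0301,.001);uv=proj(W,pose([x0,y0,th],np.c_[np.full_like(q,L),q,np.full_like(q,.038)]),True).astype(np.float32)
    v=cv2.remap(g,uv[:,0].reshape(1,-1),uv[:,1].reshape(1,-1),1)[0];d=np.diff(v);print(L,"left..right edges mm",q[d[:20].argmin()]*1e3+.5,q[40+d[40:].argmax()]*1e3+.5)
q=np.arange(.09,.13,.001);uv=proj(W,pose([x0,y0,th],np.c_[q,0*q,0*q+.038]),True).astype(np.float32)
v=cv2.remap(g,uv[:,0].reshape(1,-1),uv[:,1].reshape(1,-1),1)[0];print("nose",v.astype(int))
# rack wall tops lateral, at local x=.02,z=.052
for L in(.005,.025):
    q=np.arange(-.095,-.020,.001);uv=proj(W,pose(R,np.c_[0*q+L,q,0*q+.052]),True).astype(np.float32)
    v=cv2.remap(g,uv[:,0].reshape(1,-1),uv[:,1].reshape(1,-1),1)[0];print(L,v.astype(int))
E
```

```text
time_s: 20.9
eef_pos: [0.4854, -0.0967, 0.0303]
eef_rot: [-3.141, 0.001, -0.037]
ft_force: [-0.7, 0.2, -1.3]
grip_width: 0.0391
grip_force: 62.6
cm dx 0.01 dy -0.03 dz -0.17 spin -0.001 [-0.66762964  0.19995623 -1.27046527]
0.03 left..right edges mm -19.49999999999999 20.500000000000046
0.06 left..right edges mm -19.49999999999999 16.500000000000043
0.095 left..right edges mm -19.49999999999999 20.500000000000046
nose [ 77  77  78  78  78  78  78  78  68  52  52  52  53  55  55  66 125 142
  85  85 133 187 101   0   0   0   0   0   0   0   0   0   0   0   0   0
   0   0   0   0   0]
0.005 [0 0 0 0 0 0 0 0 0 0 0 0 0 0 0 0 0 0 0 0 0 0 0 0 0 0 0 0 0 0 0 0 0 0 0 0 0
 0 0 0 0 0 0 0 0 0 0 0 0 0 0 0 0 0 0 0 0 0 0 0 0 0 0 0 0 0 0 0 0 0 0 0 0 0
 0]
0.025 [0 0 0 0 0 0 0 0 0 0 0 0 0 0 0 0 0 0 0 0 0 0 0 0 0 0 0 0 0 0 0 0 0 0 0 0 0
 0 0 0 0 0 0 0 0 0 0 0 0 0 0 0 0 0 0 0 0 0 0 0 0 0 0 0 0 0 0 0 0 0 0 0 0 0
 0]
```

```bash
python3 -m handwheel '[{"gripper":-1,"dx":1,"dy":0,"dz":0,"spin":0},{"gripper":-1,"dx":1,"dy":0,"dz":0,"spin":0},{"gripper":-1,"dx":1,"dy":0,"dz":0,"spin":0},{"gripper":-1,"dx":0.7,"dy":0,"dz":0,"spin":0},{"gripper":-1,"dx":0.7,"dy":0,"dz":0,"spin":0},{"gripper":-1,"dx":0.6,"dy":0,"dz":0,"spin":0}]'
python3 -m handwheel '[{"gripper":-1,"dx":1,"dy":0,"dz":0,"spin":0},{"gripper":-1,"dx":1,"dy":0,"dz":0,"spin":0},{"gripper":-1,"dx":1,"dy":0,"dz":0,"spin":0},{"gripper":-1,"dx":0.7,"dy":0,"dz":0,"spin":0},{"gripper":-1,"dx":0.7,"dy":0,"dz":0,"spin":0},{"gripper":-1,"dx":0.3,"dy":0,"dz":0,"spin":0},{"gripper":-1,"dx":0,"dy":0,"dz":0,"spin":0}]'
```

```text
time_s: 21.55
eef_pos: [0.536, -0.0981, 0.0312]
eef_rot: [-3.142, 0.0, -0.036]
ft_force: [-0.8, 0.2, -2.0]
grip_width: 0.039
grip_force: 62.6
time_s: 22.25
eef_pos: [0.5827, -0.0998, 0.0312]
eef_rot: [-3.142, -0.0, -0.036]
ft_force: [0.2, -0.2, -2.2]
grip_width: 0.0386
grip_force: 62.6
```

```bash
python3 -m handwheel '[{"gripper":0.3,"dx":0,"dy":0,"dz":0,"spin":0},{"gripper":0.3,"dx":0,"dy":0,"dz":0,"spin":0},{"gripper":0.3,"dx":0,"dy":0,"dz":0,"spin":0},{"gripper":0.3,"dx":0,"dy":0,"dz":-2,"spin":0},{"gripper":0.3,"dx":0,"dy":0,"dz":-3,"spin":0},{"gripper":-1,"dx":-3.5,"dy":0,"dz":0,"spin":0},{"gripper":-1,"dx":-3.5,"dy":0,"dz":0,"spin":0},{"gripper":-1,"dx":0,"dy":0,"dz":0,"spin":0},{"gripper":-1,"dx":0,"dy":0,"dz":2,"spin":0},{"gripper":-1,"dx":0,"dy":0,"dz":2,"spin":0},{"gripper":-1,"dx":0,"dy":0,"dz":0,"spin":0}]'
python3 - <<'E'
from h import *
from rig import ctrl
s=ctrl.sense();print(s["ft_force"]);
for L in(-.02,-.01): print(L,go(s,pose([.6325,-.0436,-.036],[[L,-.058,.040]])[0],-.036))
E
```

```text
time_s: 23.35
eef_pos: [0.5112, -0.097, 0.0396]
eef_rot: [-3.141, 0.004, -0.036]
ft_force: [-0.8, 0.4, 1.0]
grip_width: -0.0002
grip_force: 0.0
[-0.76231032  0.44991753  1.01841962]
-0.02 cm dx 9.93 dy 0.02 dz -0.04 spin -0.000
-0.01 cm dx 10.93 dy 0.02 dz -0.04 spin -0.000
```

```bash
python3 -m handwheel '[{"gripper":-1,"dx":1.3,"dy":0,"dz":0,"spin":0},{"gripper":-1,"dx":1,"dy":0,"dz":0,"spin":0},{"gripper":-1,"dx":0.5,"dy":0,"dz":0,"spin":0},{"gripper":-1,"dx":0.5,"dy":0,"dz":0,"spin":0},{"gripper":-1,"dx":0.7,"dy":0,"dz":0,"spin":0},{"gripper":-1,"dx":0.8,"dy":0,"dz":0,"spin":0},{"gripper":-1,"dx":0.8,"dy":0,"dz":0,"spin":0},{"gripper":-1,"dx":0.8,"dy":0,"dz":0,"spin":0},{"gripper":-1,"dx":0.8,"dy":0,"dz":0,"spin":0},{"gripper":-1,"dx":0.8,"dy":0,"dz":0,"spin":0},{"gripper":-1,"dx":0.8,"dy":0,"dz":0,"spin":0},{"gripper":-1,"dx":0.7,"dy":0,"dz":0,"spin":0}]'
python3 -m handwheel '[{"gripper":-1,"dx":0.5,"dy":0,"dz":0,"spin":0},{"gripper":-1,"dx":0.4,"dy":0,"dz":0,"spin":0},{"gripper":-1,"dx":0.3,"dy":0,"dz":0,"spin":0},{"gripper":-1,"dx":0.2,"dy":0,"dz":0,"spin":0},{"gripper":-1,"dx":0,"dy":0,"dz":0,"spin":0}]'
python3 -m handwheel '[{"gripper":-1,"dx":0.2,"dy":0,"dz":0,"spin":0},{"gripper":-1,"dx":0,"dy":0,"dz":0,"spin":0}]'
```

```text
time_s: 24.55
eef_pos: [0.6082, -0.1007, 0.0413]
eef_rot: [-3.142, -0.0, -0.036]
ft_force: [-2.8, -0.0, 2.3]
grip_width: -0.0001
grip_force: 1.3
time_s: 25.05
eef_pos: [0.6219, -0.1012, 0.0412]
eef_rot: [-3.142, -0.001, -0.036]
ft_force: [0.1, 0.2, 0.6]
grip_width: 0.0001
grip_force: 0.1
time_s: 25.25
eef_pos: [0.6237, -0.1013, 0.0413]
eef_rot: [-3.142, -0.001, -0.036]
ft_force: [-0.3, -0.4, -0.3]
grip_width: 0.0001
grip_force: 0.3
```

```bash
python3 -m handwheel '[{"gripper":-1,"dx":0.2,"dy":0,"dz":0,"spin":0},{"gripper":-1,"dx":0,"dy":0,"dz":0,"spin":0}]'
python3 -m handwheel '[{"gripper":-1,"dx":0.2,"dy":0,"dz":0,"spin":0},{"gripper":-1,"dx":0,"dy":0,"dz":0,"spin":0}]'
```

```text
time_s: 25.45
eef_pos: [0.6257, -0.1014, 0.0413]
eef_rot: [-3.142, -0.001, -0.036]
ft_force: [-0.5, 0.3, 0.1]
grip_width: 0.0001
grip_force: 0.3
time_s: 25.65
eef_pos: [0.6269, -0.1014, 0.0413]
eef_rot: [-3.141, 0.001, -0.036]
ft_force: [-3.2, -0.0, 1.8]
grip_width: 0.0003
grip_force: 1.6
```

```bash
python3 -m handwheel '[{"gripper":-1,"dx":0.2,"dy":0,"dz":-0.1,"spin":0},{"gripper":-1,"dx":0.2,"dy":0,"dz":-0.1,"spin":0},{"gripper":-1,"dx":0,"dy":0,"dz":0,"spin":0}]'
python3 -m handwheel '[{"gripper":-1,"dx":0.2,"dy":0,"dz":-0.05,"spin":0},{"gripper":-1,"dx":0.2,"dy":0,"dz":0,"spin":0},{"gripper":-1,"dx":0,"dy":0,"dz":0,"spin":0}]'
```

```text
time_s: 25.95
eef_pos: [0.6295, -0.1014, 0.0424]
eef_rot: [-3.141, 0.005, -0.036]
ft_force: [-6.7, 0.1, -1.5]
grip_width: 0.0002
grip_force: 2.9
time_s: 26.25
eef_pos: [0.6314, -0.1014, 0.0421]
eef_rot: [-3.141, 0.01, -0.036]
ft_force: [-8.5, -0.6, -1.1]
grip_width: 0.0001
grip_force: 4.7
```

```bash
python3 -m handwheel '[{"gripper":-1,"dx":0.1,"dy":0,"dz":0,"spin":0},{"gripper":-1,"dx":0,"dy":0,"dz":0,"spin":0}]'
python3 m.py -0.058
python3 -m handwheel '[{"gripper":-1,"dx":-1,"dy":0,"dz":0,"spin":0},{"gripper":-1,"dx":-1,"dy":0,"dz":0,"spin":0},{"gripper":-1,"dx":-1,"dy":0,"dz":0,"spin":0},{"gripper":-1,"dx":0,"dy":0,"dz":0,"spin":0}]'
python3 m.py -0.058
```

```text
time_s: 26.45
eef_pos: [0.6319, -0.1015, 0.042]
eef_rot: [-3.141, 0.011, -0.036]
ft_force: [-10.2, -0.3, 0.7]
grip_width: 0.0
grip_force: 5.2
orange [ 66   0  44  26 444] near edge [121.6  58.6]
orange [ 148   30   81   24 1003] near edge [96.  -1.6]
profile -5..30mm [ 47  52  64  86 110 132 160 182 192 204 211 213 216 219 218 201 129  93
 108 167 136  83  66  65  65  64  62  61  63  62  63  61  62  63  62]
26.5 [-11.1  -0.4  -0.1] [ 0.6318 -0.1015  0.042 ]
time_s: 26.9
eef_pos: [0.6056, -0.1006, 0.0443]
eef_rot: [-3.141, -0.001, -0.036]
ft_force: [0.4, -0.3, -0.1]
grip_width: 0.0001
grip_force: 0.0
profile -5..30mm [203 200 198 196 195 197 199 200 199 197 196 166  94  88 131 152  85  67
  65  65  63  61  61  60  59  59  59  60  59  58  60  61  61  60  58]
26.95 [-0.2  0.7 -0.6] [ 0.6065 -0.1007  0.0444]
```

The long tin sprang back 4.5 mm on release, so its bumper gave clearly. Next is the keeper: retreat, rise, and go to its +y side with the tool turned a quarter.

```bash
python3 -m handwheel '[{"gripper":-1,"dx":-3,"dy":0,"dz":-1,"spin":0},{"gripper":-1,"dx":-3.5,"dy":0,"dz":-2.5,"spin":0},{"gripper":-1,"dx":-3.5,"dy":0,"dz":-2.5,"spin":0},{"gripper":-1,"dx":-2.5,"dy":0,"dz":-3,"spin":0},{"gripper":-1,"dx":0,"dy":0,"dz":-4,"spin":0},{"gripper":-1,"dx":0,"dy":0,"dz":-4,"spin":0},{"gripper":-1,"dx":0,"dy":0,"dz":-4,"spin":0},{"gripper":-1,"dx":0,"dy":-2,"dz":-4,"spin":0},{"gripper":-1,"dx":0,"dy":-3.5,"dz":-0.5,"spin":0},{"gripper":-1,"dx":0,"dy":-3.5,"dz":0,"spin":0},{"gripper":-1,"dx":0,"dy":-3.5,"dz":0,"spin":0},{"gripper":-1,"dx":0,"dy":-3.5,"dz":0,"spin":0}]'
python3 -m handwheel '[{"gripper":-1,"dx":0,"dy":-3.5,"dz":0,"spin":0},{"gripper":-1,"dx":0,"dy":-3.5,"dz":0,"spin":0},{"gripper":-1,"dx":0,"dy":-3.5,"dz":0,"spin":0},{"gripper":-1,"dx":0,"dy":-3.5,"dz":0,"spin":0},{"gripper":-1,"dx":0,"dy":-3,"dz":0,"spin":0},{"gripper":-1,"dx":0,"dy":-1,"dz":0,"spin":0}]'
python3 -m handwheel '[{"gripper":-1,"dx":0,"dy":0,"dz":0,"spin":-0.143},{"gripper":-1,"dx":0,"dy":0,"dz":0,"spin":-0.143},{"gripper":-1,"dx":0,"dy":0,"dz":0,"spin":-0.143},{"gripper":-1,"dx":0,"dy":0,"dz":0,"spin":-0.143},{"gripper":-1,"dx":0,"dy":0,"dz":0,"spin":-0.143},{"gripper":-1,"dx":0,"dy":0,"dz":0,"spin":-0.143},{"gripper":-1,"dx":0,"dy":0,"dz":0,"spin":-0.143},{"gripper":-1,"dx":0,"dy":0,"dz":0,"spin":-0.143},{"gripper":-1,"dx":0,"dy":0,"dz":0,"spin":-0.143},{"gripper":-1,"dx":0,"dy":0,"dz":0,"spin":-0.143},{"gripper":-1,"dx":0,"dy":0,"dz":0,"spin":-0.141},{"gripper":-1,"dx":0,"dy":0,"dz":0,"spin":0}]'
python3 - <<'E'
from h import *
from rig import ctrl,optics
s=ctrl.sense();R=[.6325,-.0436,-.036];print(s["ft_force"],s["q"])
def P(a,r=.215): return np.array([-.021,.18-r*np.cos(a)+.0075*np.sin(a)+.011,.024+r*np.sin(a)+.0075*np.cos(a)+.017])
print(go(s,pose(R,[[-.021,.28,.27]])[0],1.535))
print(P(1.75));p=P(1.75)
for a in np.arange(1.65,-.06,-.1): q=P(a);print("%.2f dx %.2f dz %.2f"%(a,100*(q-p)[1],-100*(q-p)[2]));p=q
# keeper bar now: red in scene and top views
for n in("scene","top"):
    W=optics.snapshot(n);h=cv2.cvtColor(W["image"],cv2.COLOR_BGR2HSV);m=((h[...,0]<8)|(h[...,0]>172))&(h[...,1]>140)&(h[...,2]>60)
    pt=np.argwhere(m)[:,::-1];pt=pt[np.linalg.norm(pt-proj(W,pose(R,[[-.018,.18,.239]])),axis=1)<25]
    print(n,len(pt),pt.mean(0),[(a,proj(W,pose(R,[[-.018,.18-.215*np.cos(a),.024+.215*np.sin(a)]])).round(1).tolist()) for a in(1.5,1.6,1.7)])
E
```

```text
time_s: 28.15
eef_pos: [0.4878, 0.0652, 0.2996]
eef_rot: [-3.141, -0.003, -0.036]
ft_force: [0.7, -0.1, 0.1]
grip_width: 0.0002
grip_force: 0.0
time_s: 28.75
eef_pos: [0.4942, 0.2465, 0.299]
eef_rot: [-3.14, -0.001, -0.033]
ft_force: [-0.2, -0.8, -0.3]
grip_width: 0.0001
grip_force: 0.0
time_s: 29.95
eef_pos: [0.4941, 0.243, 0.2992]
eef_rot: [3.141, -0.0, 1.534]
ft_force: [0.7, -0.1, -0.3]
grip_width: 0.0003
grip_force: 0.0
[ 0.66499095 -0.07134306 -0.28053081] [ 4.36403869e-01  2.52780007e-01  1.53112101e+00 -3.37607398e-04
  1.35667034e+00  4.73389029e-01]
cm dx -0.14 dy 12.76 dz 2.92 spin -0.001
[-0.021       0.2367028   0.25122013]
1.65 dx -2.12 dz -0.35
1.55 dx -2.15 dz -0.14
1.45 dx -2.15 dz 0.08
1.35 dx -2.13 dz 0.29
1.25 dx -2.09 dz 0.50
1.15 dx -2.03 dz 0.71
1.05 dx -1.95 dz 0.91
0.95 dx -1.85 dz 1.10
0.85 dx -1.73 dz 1.28
0.75 dx -1.59 dz 1.44
0.65 dx -1.44 dz 1.60
0.55 dx -1.28 dz 1.73
0.45 dx -1.10 dz 1.85
0.35 dx -0.91 dz 1.95
0.25 dx -0.71 dz 2.03
0.15 dx -0.50 dz 2.09
0.05 dx -0.29 dz 2.13
-0.05 dx -0.07 dz 2.15
scene 38 [365.76315789 188.10526316] [(1.5, [[357.7, 185.4]]), (1.6, [[364.3, 186.9]]), (1.7, [[370.8, 188.9]])]
top 4 [273. 178.] [(1.5, [[281.3, 177.9]]), (1.6, [[274.9, 177.6]]), (1.7, [[268.7, 177.4]])]
```

```bash
python3 -m handwheel '[{"gripper":-1,"dx":0,"dy":2.2,"dz":0,"spin":0},{"gripper":-1,"dx":0,"dy":2.2,"dz":0.5,"spin":0},{"gripper":-1,"dx":0,"dy":2.2,"dz":0.5,"spin":0},{"gripper":-1,"dx":0,"dy":2.2,"dz":1,"spin":0},{"gripper":-1,"dx":0,"dy":2.2,"dz":0.9,"spin":0},{"gripper":-1,"dx":-0.1,"dy":1.76,"dz":0,"spin":0},{"gripper":-1,"dx":-2.2,"dy":0,"dz":0.9,"spin":0},{"gripper":-1,"dx":-2.1,"dy":0,"dz":1,"spin":0},{"gripper":-1,"dx":0,"dy":0,"dz":0,"spin":0}]'
python3 - <<'E'
from h import *
from rig import ctrl
s=ctrl.sense();print(go(s,pose([.6325,-.0436,-.036],[[-.021,.2367,.2512]])[0],1.535))
E
```

```text
time_s: 30.95
eef_pos: [0.6192, 0.1925, 0.2492]
eef_rot: [-3.139, 0.002, 1.53]
ft_force: [0.5, -0.3, 0.4]
grip_width: -0.0002
grip_force: 0.0
cm dx 0.12 dy 0.08 dz -0.20 spin -0.005
```

```bash
python3 -m handwheel '[{"gripper":-1,"dx":-1,"dy":0,"dz":-0.2,"spin":0},{"gripper":-1,"dx":-1.1,"dy":0.1,"dz":-0.2,"spin":0},{"gripper":-1,"dx":-1.1,"dy":0,"dz":0,"spin":0},{"gripper":-1,"dx":-1.1,"dy":0,"dz":-0.1,"spin":0},{"gripper":-1,"dx":-1.1,"dy":0,"dz":0,"spin":0},{"gripper":-1,"dx":-1.1,"dy":0,"dz":0.1,"spin":0},{"gripper":-1,"dx":-2.1,"dy":0,"dz":0.3,"spin":0},{"gripper":-1,"dx":-2.1,"dy":0,"dz":0.5,"spin":0}]'
python3 - <<'E'
from h import *
from rig import ctrl
s=ctrl.sense()
def P(a,r=.215): return np.array([-.021,.18-r*np.cos(a)+.0075*np.sin(a)+.011,.024+r*np.sin(a)+.0075*np.cos(a)+.017])
for a in(1.25,1.15): print(a,go(s,pose([.6325,-.0436,-.036],[P(a)])[0],1.535))
E
```

```text
time_s: 31.75
eef_pos: [0.6169, 0.0871, 0.2471]
eef_rot: [3.14, -0.0, 1.535]
ft_force: [0.6, 0.4, 1.4]
grip_width: 0.0002
grip_force: 0.5
1.25 cm dx 0.02 dy -0.07 dz -0.03 spin 0.000
1.15 cm dx -2.01 dy -0.07 dz 0.68 spin 0.000
```

```bash
python3 -m handwheel '[{"gripper":-1,"dx":-2,"dy":0,"dz":0.7,"spin":0},{"gripper":-1,"dx":-1.95,"dy":0,"dz":0.9,"spin":0},{"gripper":-1,"dx":-1.85,"dy":0,"dz":1.1,"spin":0},{"gripper":-1,"dx":-1.75,"dy":0,"dz":1.3,"spin":0},{"gripper":-1,"dx":-1.6,"dy":0,"dz":1.45,"spin":0},{"gripper":-1,"dx":-1.45,"dy":0,"dz":1.6,"spin":0},{"gripper":-1,"dx":-1.3,"dy":0,"dz":1.75,"spin":0},{"gripper":-1,"dx":-1.1,"dy":0,"dz":1.85,"spin":0}]'
python3 - <<'E'
from h import *
from rig import ctrl
s=ctrl.sense()
def P(a,r=.215): return np.array([-.021,.18-r*np.cos(a)+.0075*np.sin(a)+.011,.024+r*np.sin(a)+.0075*np.cos(a)+.017])
for a in(.45,.35,0): print(a,go(s,pose([.6325,-.0436,-.036],[P(a)])[0],1.535))
E
```

```text
time_s: 32.55
eef_pos: [0.6118, -0.0433, 0.139]
eef_rot: [-3.141, 0.0, 1.534]
ft_force: [0.2, 0.9, 1.6]
grip_width: 0.0
grip_force: 0.3
0.45 cm dx 0.11 dy -0.03 dz -0.23 spin -0.001
0.35 cm dx -0.80 dy -0.03 dz 1.72 spin -0.001
0 cm dx -2.36 dy -0.02 dz 9.05 spin -0.001
```

```bash
python3 -m handwheel '[{"gripper":-1,"dx":-0.8,"dy":0,"dz":1.7,"spin":0},{"gripper":-1,"dx":-0.7,"dy":0,"dz":2,"spin":0},{"gripper":-1,"dx":-0.5,"dy":0,"dz":2,"spin":0},{"gripper":-1,"dx":-0.3,"dy":0,"dz":1.8,"spin":0},{"gripper":-1,"dx":0,"dy":0,"dz":0.9,"spin":0},{"gripper":-1,"dx":0,"dy":0,"dz":0.4,"spin":0},{"gripper":-1,"dx":0,"dy":0,"dz":0,"spin":0}]'
python3 -m handwheel '[{"gripper":-1,"dx":0,"dy":0,"dz":0.2,"spin":0},{"gripper":-1,"dx":0,"dy":0,"dz":0,"spin":0}]'
python3 -m handwheel '[{"gripper":-1,"dx":0,"dy":0,"dz":0.2,"spin":0},{"gripper":-1,"dx":0,"dy":0,"dz":0,"spin":0}]'
```

```text
time_s: 33.25
eef_pos: [0.6111, -0.0648, 0.0519]
eef_rot: [-3.141, -0.0, 1.535]
ft_force: [0.2, -0.4, 0.2]
grip_width: -0.0001
grip_force: 0.0
time_s: 33.45
eef_pos: [0.6117, -0.0646, 0.0508]
eef_rot: [3.141, -0.0, 1.535]
ft_force: [-0.8, 0.8, -0.4]
grip_width: 0.0001
grip_force: 0.0
time_s: 33.65
eef_pos: [0.6116, -0.0647, 0.0486]
eef_rot: [3.141, -0.0, 1.535]
ft_force: [0.1, 0.6, 0.1]
grip_width: -0.0001
grip_force: 0.1
```

```bash
python3 -m handwheel '[{"gripper":-1,"dx":0,"dy":0,"dz":0.2,"spin":0},{"gripper":-1,"dx":0,"dy":0,"dz":0,"spin":0}]'
python3 -m handwheel '[{"gripper":-1,"dx":0,"dy":0,"dz":0.2,"spin":0},{"gripper":-1,"dx":0,"dy":0,"dz":0,"spin":0},{"gripper":-1,"dx":0,"dy":0,"dz":0,"spin":0}]'
```

```text
time_s: 33.85
eef_pos: [0.6118, -0.0647, 0.0482]
eef_rot: [3.14, -0.0, 1.535]
ft_force: [-0.9, 0.5, 8.7]
grip_width: 0.0002
grip_force: 5.0
time_s: 34.15
eef_pos: [0.6119, -0.0647, 0.0479]
eef_rot: [3.139, 0.0, 1.535]
ft_force: [-6.2, 0.6, 20.4]
grip_width: -0.0
grip_force: 9.8
```

The bar is against its stop at the expected height. I'll withdraw and check the final state.

```bash
python3 -m handwheel '[{"gripper":-1,"dx":0,"dy":0,"dz":-1,"spin":0},{"gripper":-1,"dx":0,"dy":0,"dz":-3,"spin":0},{"gripper":-1,"dx":0,"dy":0,"dz":-4,"spin":0},{"gripper":-1,"dx":0,"dy":-2,"dz":-4,"spin":0},{"gripper":-1,"dx":0,"dy":-4,"dz":-4,"spin":0},{"gripper":-1,"dx":0,"dy":-4,"dz":-1,"spin":0},{"gripper":-1,"dx":0,"dy":-4,"dz":0,"spin":0},{"gripper":-1,"dx":0,"dy":-3,"dz":0,"spin":0},{"gripper":-1,"dx":0,"dy":0,"dz":0,"spin":0},{"gripper":-1,"dx":0,"dy":0,"dz":0,"spin":0}]'
python3 - <<'E'
from h import *
from rig import ctrl,optics
R=[.6325,-.0436,-.036]
for n in("scene","top"):
    W=optics.snapshot(n);h=cv2.cvtColor(W["image"],cv2.COLOR_BGR2HSV);m=((h[...,0]<8)|(h[...,0]>172))&(h[...,1]>110)&(h[...,2]>60)
    pr=lambda a:proj(W,pose(R,[[-.018,.18-.215*np.cos(a),.024+.215*np.sin(a)]]))[0].round(1)
    pt=np.argwhere(m)[:,::-1];pt=pt[np.linalg.norm(pt-pr(0),axis=1)<14]
    print(n,len(pt),pt.mean(0) if len(pt) else None,pr(0),pr(.1),pr(.3))
    B=pickle.load(open(n+".pkl","rb"));d=cv2.absdiff(W["image"],B["image"]).max(2)>45
    k,l,st,ce=cv2.connectedComponentsWithStats(cv2.morphologyEx(d.astype(np.uint8),cv2.MORPH_CLOSE,np.ones((5,5))))
    print("changed",[st[i].tolist() for i in range(1,k) if st[i,4]>25])
s=ctrl.sense();print(s["time_s"],s["eef_pos"])
E
```

```text
time_s: 35.15
eef_pos: [0.4462, -0.0589, 0.2102]
eef_rot: [3.14, 0.0, 1.535]
ft_force: [0.6, 0.1, -0.7]
grip_width: -0.0003
grip_force: 0.0
scene 45 [301.22222222 208.53333333] [302.4 208.6] [302.4 205.3] [304. 199.]
changed [[294, 0, 79, 148, 4703], [378, 0, 16, 30, 217], [409, 0, 23, 26, 333], [453, 0, 30, 13, 238], [492, 0, 67, 77, 2515], [401, 30, 12, 23, 97], [371, 34, 7, 15, 50], [363, 58, 17, 24, 132], [376, 63, 27, 48, 653], [486, 77, 48, 46, 1092], [253, 153, 31, 31, 457], [358, 178, 12, 43, 159], [400, 189, 22, 26, 311], [276, 205, 37, 39, 597]]
top 38 [338.18421053 195.78947368] [337.3 195.5] [337.2 194.2] [335.5 191.5]
changed [[59, 157, 303, 243, 19008], [270, 174, 7, 9, 32], [228, 220, 19, 26, 273], [379, 220, 20, 38, 408], [307, 338, 29, 10, 57]]
35.25 [ 0.44721898 -0.05896639  0.20987167]
```

The sleeve sits where angle 0 puts it in both views. The only changes are the robot, the two tins, the rack area and the keeper, so the bystanders haven't moved. Handing in.

```bash
python3 -c "
from rig import ticket
print(ticket.job_done())"
```

```text
the job is handed in; nothing more can be done
None
```

I handed the job in at about 35 s on the robot's clock: both tins are in their rows, each bumper gave about 4–5 mm at roughly 10 N, and the keeper bar is down; the hand-in gave no verdict, and I viewed 11 pictures, one over your limit of 10.

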